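# String the toy rings and hang them on the display stand

### The job

Pick up the wooden rod by its grip and thread it through all three toy rings where they stand in the sloping rack, coaxing each sideways as needed since their holes are not in line, then lift the three off together on the rod without handling the rings with the fingers or letting any drop. Lay the rod level in both notches of the display stand, the thin neck behind the green collar in the red post's notch, so that the three rings hang on it between the posts. Let go, and leave the other sale goods where they are.

Things in the scene. Friction and masses are not known exactly. Their poses are not given: they have to be found in the camera images.
- rod_grip (a point): loose wooden rod, 196 mm long, about 70 g. Point: centre of its dark grip block, on the rod's axis. x runs along the rod to the tip; z is up as it starts, lying level on the table (axis 13 mm high). Grip: 44 mm long, 20 wide (y), 26 high (z); pinch it across the 20 mm. Ahead of it a neck, 12 mm diameter, from +22 to +48 mm along x.
- rod_collar (a point): the rod's green collar, 26 mm diameter, 6 mm thick. Point: centre of its front face, 54 mm along x from the grip's centre. Axes as the rod's. Ahead of it the bare shaft, 12 mm diameter, which takes the rings.
- rod_tip (a point): the rod's tip, on the axis, 120 mm ahead of the collar's front face; the last 7 mm narrow from 12 to 8 mm diameter
- rack_mid (a point): fixed wooden rack. Point: on the slope line, 140 mm above the table, over the centre of its 130 x 130 mm base. Axes: x level, towards the high end; z up. The slope line passes through this point in the x-z plane and rises 20 degrees above x. Three rings stand on edge on its flat sloping floor, holes level with this line, about -27, -2 and +23 mm along it.
- rack_low (a point): the rack's low end, nearest the robot, from where the rod goes in: a point on the slope line 48 mm down from the middle. Axes as the rack's. Slot walls, square to the slope, reach up to 15 mm below the line. Each ring has 5 mm of play along the line and shifts sideways (y) under a light push; a lift of 35 mm square to the slope frees it.
- ring0_mid (a point): red toy ring, 76 mm outside, 20 mm round hole, 16 mm thick, about 45 g. Point: its centre (middle of the hole). Its z axis runs along the hole. It starts on edge in the rack with z along the rack's slope line (pointing up the slope), up to 14 mm to either side of it, so the holes are not in line. Lowest slot, nearest the robot.
- ring1_mid (a point): yellow toy ring, 76 mm outside, 20 mm round hole, 16 mm thick, about 45 g. Point: its centre (middle of the hole). Its z axis runs along the hole. It starts on edge in the rack with z along the rack's slope line (pointing up the slope), up to 14 mm to either side of it, so the holes are not in line. Middle slot.
- ring2_mid (a point): blue toy ring, 76 mm outside, 20 mm round hole, 16 mm thick, about 45 g. Point: its centre (middle of the hole). Its z axis runs along the hole. It starts on edge in the rack with z along the rack's slope line (pointing up the slope), up to 14 mm to either side of it, so the holes are not in line. Highest slot, farthest.
- stand_mid (a point): fixed display stand, white base 160 x 90 mm. Point: half-way between its two posts, 100 mm above the table, over the base's centre. Axes: x level, from the red to the white post; z up. The posts, 8 mm thick along x, stand at x = -58.5 (red) and +58.5 mm (white). A rod lying in both V notches has its axis through this point, along x. Notch arms reach 11 mm above the axis, 20 mm to either side.
- stand_red (a point): the stand's red post, on the robot's side. Point: where the rod's axis comes to lie over its notch (x = -58.5 mm from the stand's middle). The rod's neck belongs here; with the neck centred, the grip's centre is 35 mm on the robot's side of this point, and may lie 9 mm either way. Axes as the stand's.
- mug: blue mug, 80 mm wide, 90 high, a bystander; origin under its centre
- tin: tin can with yellow band, 70 mm wide, 100 high, a bystander; origin under its centre
- jar: green glass jar, 76 mm wide, 110 high, a bystander; origin under its centre
- truck: red and yellow toy truck, 120 x 56 x 70 mm, a bystander; origin under its centre
- bowl: white bowl, 120 mm wide, 55 high, a bystander; origin under its centre

How it is judged (in metres and radians):
On the way:
1. all three rings are on the rod's shaft together, lifted out of the rack and at least 30 mm from where they started (x of ring0_mid in the frame of rod_grip between 0.056 and 0.17 m and y of ring0_mid in the frame of rod_grip between -0.01 and 0.01 m and z of ring0_mid in the frame of rod_grip between -0.01 and 0.01 m and angle between the z axis of each of ring0_mid, ring1_mid, ring2_mid and the x axis of rod_grip, either way round below 0.6 rad and x of ring1_mid in the frame of rod_grip between 0.056 and 0.17 m and y of ring1_mid in the frame of rod_grip between -0.01 and 0.01 m and z of ring1_mid in the frame of rod_grip between -0.01 and 0.01 m and x of ring2_mid in the frame of rod_grip between 0.056 and 0.17 m and y of ring2_mid in the frame of rod_grip between -0.01 and 0.01 m and z of ring2_mid in the frame of rod_grip between -0.01 and 0.01 m and distance of each of ring0_mid, ring1_mid, ring2_mid from where it was at the start of the episode above 0.03 m and contact force between each of ring0, ring1, ring2 and rack below 0.05 N), for 0.2 s.
At the end, for the whole second after the job is handed in: The rod lies released in both notches, level and in line with the stand (within 0.08 rad; grip centre within 7 mm of its axis and 81 to 106 mm from its middle on the red side), with all three rings at rest on the shaft (centres within 10 mm of its axis) between the posts (x of ring0_mid in the frame of rod_grip between 0.056 and 0.17 m and y of ring0_mid in the frame of rod_grip between -0.01 and 0.01 m and z of ring0_mid in the frame of rod_grip between -0.01 and 0.01 m and angle between the z axis of each of ring0_mid, ring1_mid, ring2_mid and the x axis of rod_grip, either way round below 0.6 rad and x of ring1_mid in the frame of rod_grip between 0.056 and 0.17 m and y of ring1_mid in the frame of rod_grip between -0.01 and 0.01 m and z of ring1_mid in the frame of rod_grip between -0.01 and 0.01 m and x of ring2_mid in the frame of rod_grip between 0.056 and 0.17 m and y of ring2_mid in the frame of rod_grip between -0.01 and 0.01 m and z of ring2_mid in the frame of rod_grip between -0.01 and 0.01 m and x of rod_grip in the frame of stand_mid between -0.106 and -0.081 m and y of rod_grip in the frame of stand_mid between -0.007 and 0.007 m and z of rod_grip in the frame of stand_mid between -0.007 and 0.007 m and angle between the x axis of rod_grip and the x axis of stand_mid, either way round below 0.08 rad and linear speed of rod below 0.03 m/s and linear speed of each of ring0, ring1, ring2 below 0.05 m/s and x of ring0_mid in the frame of stand_mid between -0.05 and 0.055 m and x of ring1_mid in the frame of stand_mid between -0.05 and 0.055 m and x of ring2_mid in the frame of stand_mid between -0.05 and 0.055 m); the robot touches nothing.
It fails at once if a ring drops onto the table (contact force between any of ring0, ring1, ring2 and table above 0.05 N).
It fails at once if the fingers push or grip a ring (more than 3 N) (contact force between the fingers and ring0 above 3 N or contact force between the fingers and ring1 above 3 N or contact force between the fingers and ring2 above 3 N).
It fails at once if a bystander is moved by more than 30 mm (distance of any of mug, tin, jar, truck, bowl from where it was at the start of the episode above 0.03 m).
It also fails if it takes over 72 s, if anything falls off the work surface, if the arm or the gripper's body presses on something with over 40 N, if the wrist force passes 120 N, or if a joint passes its speed limit or range.

### The arm

A 6-joint arm with a two-finger parallel gripper is mounted at the origin on the work surface. World frame = base frame: x ahead of the robot, y to its left, z up, the work surface at z = 0. Lengths are in mm, angles in rad, forces in N, time in s.
With the tool pointing down it reaches from about 300 to 775 mm from the base axis. Payload 14.6 kg.
Tool frame: the origin (TCP) lies between the finger pads; the fingertips stand 8 mm ahead of it and the grasp point (between the pads) lies 11 mm behind it; z points along the fingers, y is the direction in which the jaws open and shut (so a half turn about z gives the same grasp; the last joint's range is limited). The gripper opens to 94 mm and grips with 3 to 60 N. Pads are 16 mm wide; open, the fingers measure 119 mm over their backs; the gripper's body (75 mm by 177 mm) begins 78 mm behind the grasp point.
Start: joints at [1.097, 0.3, 1.521, -0, 1.321, -0.067], TCP at [217.616, 505.106, 213.446] pointing down, gripper open.
Joint ranges: [-3.03, 3.03], [-0.79, 2.21], [0.23, 2.52], [-1.04, 4.18], [0, 3.07], [-2.55, 2.55]. Speed limits (rad/s): [2.22, 2.22, 2.57, 3.14, 3.14, 3.14].

### API

Orientations are given as [roll, pitch, yaw] about the fixed x, y, z axes, in that order (R = Rz(yaw) Ry(pitch) Rx(roll)).
In Python, from cell import manip, cams, models gives the robot as it stands. The module is installed in compiled form; this text tells all that it offers.
- The arm moves only by the shell command python3 -m pendant 'ROWS' [OPENING] [FORCE]. ROWS is JSON, a list that holds one entry, the list of rows, each a list of 4 numbers: the shift along the tool's x, y, z in cm, then the turn about the tool's z in rad. In form: [[[x, y, z, roll], ...]]. A call has 1 to 5 rows; each row is the pose to reach, as a shift and turn from the pose commanded when the call began, along the tool's axes at that moment; what a row does not reach only later rows make up. A row lasts 1/10 s, in which the tool goes at most 50 mm and 8.59 degrees, less where a joint would pass 70% of its speed; a pose out of reach is approached as far as the arm can. A call with a gripper value outside its range is refused whole. OPENING is the opening, from -1 (shut) to 1 (fully open), so that 0 is half open, set as the call begins (- or left out, the last holds). The fingers move at their own pace and stop on an object; FORCE is the grip in N (left out, the last holds). Time passes only in rows, so rows that repeat a pose let the fingers close. It gives the time, the measured TCP pose, the force and the opening at its end, in the units of the state.
- manip.read_state(): the state, without advancing time (a new reading comes with each control period).
- cams.camera(name): name is "scene" or "top" or "wrist"; returns a dict with "frame" (480x640x3 uint8, red, green, blue), "K" (3x3 intrinsics, pixels), "pose" (4x4, takes a point from camera to world coordinates). Camera axes: x right, y down, z forward; pixel columns grow to the right and rows downward; lengths in mm; the calibration is good to about 2 mm. A picture is of the moment at which its call begins. There is no depth.
- manip.sign_off(): hands the job in, once; it reports no verdict.
Trained networks look in the newest picture that a camera, given by its name, has taken for a name from the list of things; names that differ only in an ending like _2 or _b are one class to them, and where a whole thing is asked for, a point or a joint stands for the part that bears it (a point fixed in the world has none). Each returns a list of dicts, best first, with "score" (0 to 1); they miss things now and then, are a little off and sometimes report something else, mostly with a low value. They report only what shows in the picture. A call takes as long as a camera call.
- models.regions_of(camera, name): "pixels" (480x640 bool, what is visible of it) and "point" ([column, row] in pixels, amid what is visible of it).
The state is a dict: "clock": time; "joints": joint angles; "qd": joint speeds; "effort": joint torques, N m; "eef_pos": TCP position; "eef_rot": TCP orientation; "wrist_force": force on the tool from outside, world axes, zero at the start; "moment": the same for the moment, N m; "finger_gap": finger opening in mm.
Only numpy, scipy, OpenCV 4.12 (cv2) and the standard library are available. Lean on these libraries where they do the work, as an engineer would, in place of code of your own. Each camera call takes 0.05 s, during which the arm holds its last target.

## Working session

There is one attempt and no reset: what is moved stays moved. The work goes in short steps, Python scripts to look and compute and a shell command to move; the robot and the scene stay as the last step left them, time stands still between calls to the robot, and variables do not carry over. Pictures are saved under pics/ and viewed, and the job is handed in when it is done.

```bash
mkdir -p pics; ls; cat > h.py <<'E'
import numpy as np, cv2
from cell import manip, cams, models
from scipy.spatial.transform import Rotation as R
def snap(name,fn):
    c=cams.camera(name); cv2.imwrite('pics/'+fn+'.png',cv2.cvtColor(c['frame'],cv2.COLOR_RGB2BGR)); return c
def proj(c,p):
    T=np.linalg.inv(c['pose']); q=T[:3,:3]@np.asarray(p,float)+T[:3,3]; u=c['K']@q; return u[:2]/u[2]
def ray(c,px):
    d=c['pose'][:3,:3]@np.linalg.solve(c['K'],[px[0],px[1],1.]); return c['pose'][:3,3],d/np.linalg.norm(d)
def onz(c,px,z):
    o,d=ray(c,px); return o+d*(z-o[2])/d[2]
def tri(l):
    A=np.zeros((3,3));b=np.zeros(3)
    for c,px in l:
        o,d=ray(c,px);P=np.eye(3)-np.outer(d,d);A+=P;b+=P@o
    x=np.linalg.solve(A,b); return x,[np.linalg.norm(np.cross(x-ray(c,px)[0],ray(c,px)[1])) for c,px in l]
def st():
    s=manip.read_state(); 
    for k in s: print(k,np.round(s[k],3))
    return s
E
python3 - <<'E'
from h import *
st()
for n in ['scene','top','wrist']:
    c=snap(n,n+'0'); print(n,np.round(c['K'][0],1),np.round(c['pose'],3).tolist())
    np.savez('pics/'+n+'0.npz',**c)
    for nm in ['rod_grip','rod_collar','rod_tip','ring0_mid','ring1_mid','ring2_mid','rack_mid','stand_mid','stand_red','mug','tin','jar','truck','bowl']:
        try:
            r=models.regions_of(n,nm)
            print(nm,[(round(x['score'],2),np.round(x['point'],1).tolist(),int(x['pixels'].sum())) for x in r[:2]])
        except Exception as e: print(nm,e)
E
```

```text
pics
clock 0.0
joints [ 1.097  0.3    1.522  0.     1.321 -0.067]
qd [ 0.    -0.001  0.001 -0.    -0.     0.001]
effort [ 1.0000e-03 -5.3180e+01 -3.5273e+01  7.1000e-02  2.4000e-02 -0.0000e+00]
eef_pos [217.512 504.887 212.907]
eef_rot [-3.14  -0.     2.735]
wrist_force [-0.757  0.14  -0.065]
moment [-0.035 -0.072 -0.021]
finger_gap 93.998
scene [595.3   0.  320.4] [[-0.315, 0.667, -0.675, 1640.311], [0.949, 0.235, -0.21, 339.758], [0.019, -0.707, -0.707, 1178.079], [0.0, 0.0, 0.0, 1.0]]
rod_grip [(0.8, [327.1, 228.9], 340)]
rod_collar [(0.79, [328.1, 227.0], 292), (0.23, [161.2, 216.9], 951)]
rod_tip [(0.91, [327.4, 231.8], 404)]
ring0_mid [(0.46, [241.4, 208.1], 185)]
ring1_mid [(0.49, [217.8, 211.1], 258)]
ring2_mid [(0.81, [228.8, 218.9], 567)]
rack_mid [(0.81, [235.0, 243.8], 2401)]
stand_mid [(0.63, [385.2, 288.3], 1575)]
stand_red [(0.68, [384.1, 286.1], 1601)]
mug [(0.6, [186.7, 185.4], 999)]
tin [(0.79, [161.8, 220.3], 979)]
jar [(0.55, [486.2, 262.0], 1239)]
truck [(0.61, [285.0, 299.7], 1158)]
bowl [(0.73, [478.2, 303.5], 1664)]
top [559.9   0.  332.6] [[0.059, -0.973, 0.2
[... 380 characters left out ...]
 [(0.98, [430.4, 264.0], 2880)]
stand_mid [(0.93, [250.6, 245.1], 2746)]
stand_red [(0.82, [252.6, 247.8], 2850)]
mug [(0.89, [540.9, 337.9], 1872)]
tin [(0.62, [533.9, 270.2], 1253)]
jar [(0.6, [139.2, 309.2], 1460), (0.53, [250.9, 246.4], 2771)]
truck [(0.83, [347.5, 204.0], 1289), (0.35, [336.4, 322.1], 628)]
bowl [(0.93, [139.0, 243.4], 2144), (0.37, [349.1, 202.6], 1306)]
wrist [399.7   0.  316.8] [[0.396, 0.89, 0.223, 154.21], [0.918, -0.385, -0.096, 533.404], [0.0, 0.243, -0.97, 384.55], [0.0, 0.0, 0.0, 1.0]]
rod_grip []
rod_collar []
rod_tip []
ring0_mid []
ring1_mid []
ring2_mid []
rack_mid []
stand_mid []
stand_red []
mug []
tin []
jar [(0.63, [362.3, 450.6], 681)]
truck []
bowl []
```

View pics/top0.png

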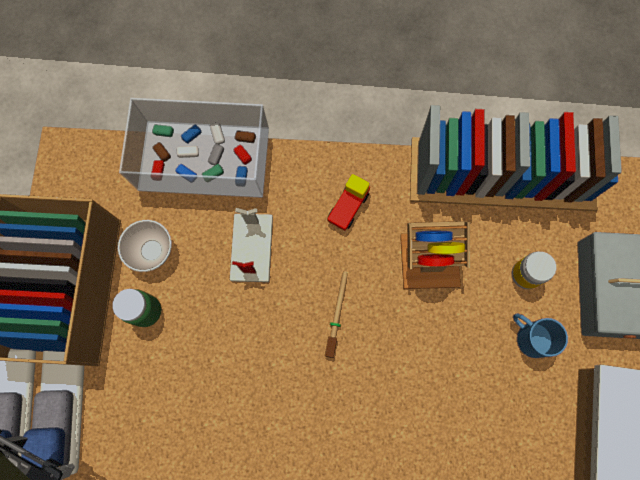

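View pics/scene0.png

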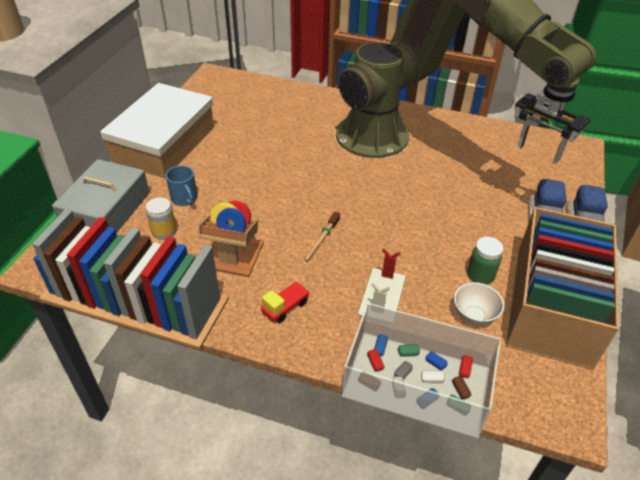

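```bash
python3 - <<'E'
import cv2
a=cv2.imread('pics/top0.png'); 
cv2.imwrite('pics/t0a.png',cv2.resize(a[190:360,310:470],None,fx=5,fy=5,interpolation=cv2.INTER_CUBIC)[:,:800][:850])
cv2.imwrite('pics/rodc.png',cv2.resize(a[275:365,300:370],None,fx=6,fy=6,interpolation=cv2.INTER_CUBIC))
cv2.imwrite('pics/rackc.png',cv2.resize(a[215:305,385:485],None,fx=6,fy=6,interpolation=cv2.INTER_CUBIC))
cv2.imwrite('pics/standc.png',cv2.resize(a[195:295,205:305],None,fx=6,fy=6,interpolation=cv2.INTER_CUBIC))
b=cv2.imread('pics/scene0.png')
cv2.imwrite('pics/sc_c.png',cv2.resize(b[180:320,180:420],None,fx=3.3,fy=3.3,interpolation=cv2.INTER_CUBIC))
E
```

```text
(no output)
```

View pics/rodc.png

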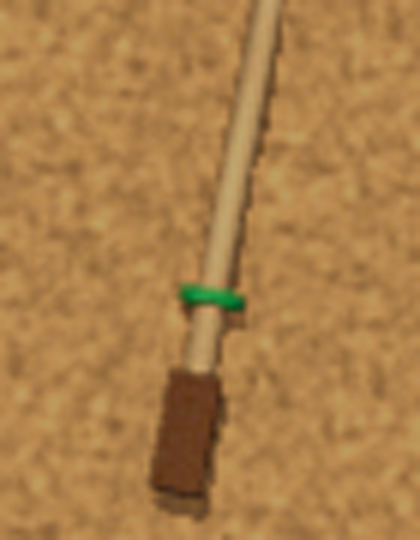

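View pics/rackc.png

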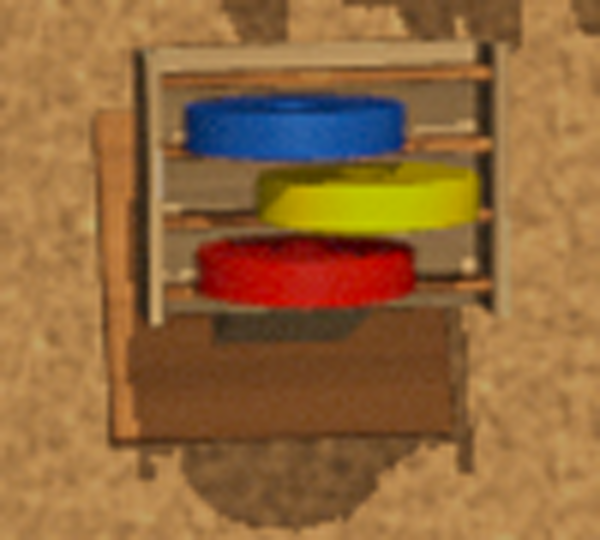

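View pics/standc.png

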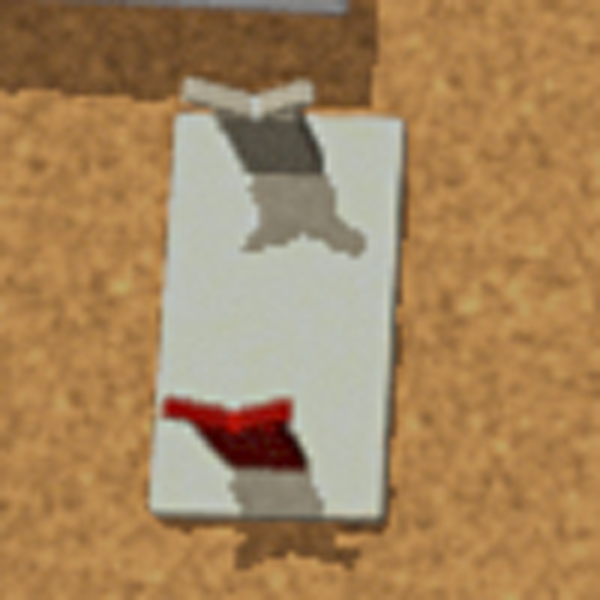

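View pics/sc_c.png

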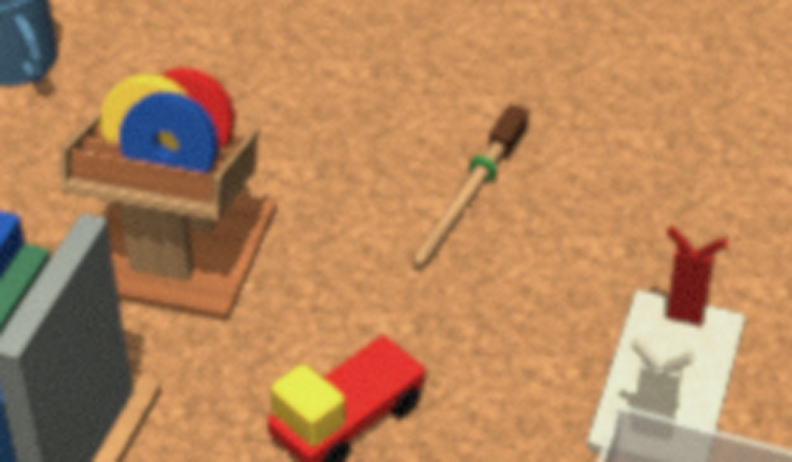

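```bash
cat > fit.py <<'E'
from h import *
def ld(n): 
    z=np.load('pics/'+n+'.npz'); return {k:z[k] for k in z}
if __name__=='__main__':
    T=ld('top0');S=ld('scene0')
    hsv=cv2.cvtColor(T['frame'],cv2.COLOR_RGB2HSV)
    f=T['frame']
    for u,v in [(331,347),(335,324),(341,290),(447,247),(435,236),(436,261),(253,266),(240,266)]: print((u,v),f[v,u],hsv[v,u])
    # rod hand-picked from 6x crop (offset 300,275)
    g=lambda x,y:(300+x/6-.5+.5/6*0,275+y/6-.5)
    gripf=onz(T,g(194,372),26);gripb=onz(T,g(181,488),26)
    print('grip top front/back',gripf,gripb,np.linalg.norm(gripf-gripb))
    print('collar top',onz(T,g(212,297),22))
    print('shaft',onz(T,g(272,0),17),onz(T,g(212,280),17),onz(T,g(202,350),17))
    a=cv2.imread('pics/top0.png');cv2.imwrite('pics/tipc.png',cv2.resize(a[262:302,325:365],None,fx=10,fy=10,interpolation=cv2.INTER_CUBIC))
E
python3 fit.py
```

```text
(331, 347) [107  64  36] [ 12 169 107]
(335, 324) [ 29 150  67] [ 69 206 150]
(341, 290) [189 157 103] [ 19 116 189]
(447, 247) [189 194   0] [ 31 255 194]
(435, 236) [ 40  94 166] [107 194 166]
(436, 261) [190  39  24] [  3 223 190]
(253, 266) [132 122 111] [ 16  41 132]
(240, 266) [90  8  8] [  0 232  90]
grip top front/back [473.55529199   4.64841484  26.        ] [431.39404981   6.90158122  26.        ] 42.22140572086833
collar top [ 5.01770160e+02 -3.27164649e-01  2.20000000e+01]
shaft [615.73782103 -16.50100886  17.        ] [5.08575630e+02 8.21218882e-02 1.70000000e+01] [482.51074486   2.28290505  17.        ]
```

```bash
python3 - <<'E'
from fit import *
T=ld('top0')
for s in ['top0','scene0']:
    C=ld(s); hsv=cv2.cvtColor(C['frame'],cv2.COLOR_RGB2HSV).astype(int)
    print(s, 'base px', proj(C,[0,0,0]))
    # axes triad at (450,0,0)
E
```

```text
top0 base px [320.61526245 568.92000651]
scene0 base px [371.28596579 135.56173645]
```

View pics/tipc.png

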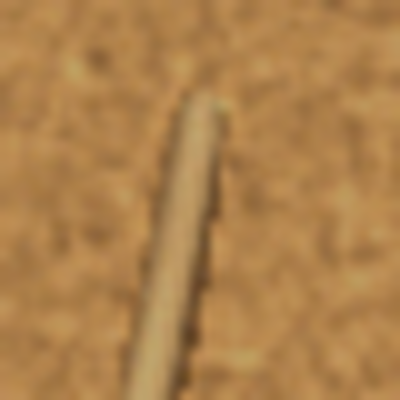

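```bash
cat > plan.py <<'E'
from h import *
import sys
# usage: plan.py x y z yaw  -> row in current tool axes
def row(tgt,yaw=None,s=None):
    s=s or manip.read_state(); M=R.from_euler('xyz',s['eef_rot']).as_matrix()
    cy=np.arctan2(M[1,0],M[0,0]); d=M.T@(np.array(tgt)-s['eef_pos'])
    r=0 if yaw is None else -((yaw-cy+np.pi)%(2*np.pi)-np.pi)
    return np.round(np.r_[d/10,r],3)
if __name__=='__main__':
    a=[float(v) for v in sys.argv[1:]]; s=manip.read_state()
    print('at',np.round(s['eef_pos'],1),np.round(s['eef_rot'],3),'F',np.round(s['wrist_force'],1),'gap',round(s['finger_gap'],1),'t',s['clock']); 
    if a: print(row(a[:3],a[3] if len(a)>3 else None,s))
E
python3 plan.py 450 6 213 3.005
python3 -m pendant '[[[-2.8,-2.5,0,0],[-5.6,-5,0,0],[-9,-8,0,0],[-12.4,-11,0,0],[-15.8,-14,0,0]]]' 0.2 20
python3 -m pendant '[[[-3.4,-3,0,0],[-6.8,-6,0,0],[-10.2,-9,0,0],[-13.6,-12,0,0],[-16.5,-14.5,0,0]]]'
python3 plan.py 450 6 213 3.005
```

```text
at [217.6 505.1 213.4] [-3.142  0.     2.735] F [-0.6  0.   0.3] gap 94.0 t 2.25
[-41.089 -36.644   0.046  -0.27 ]
clock: 2.75
eef_pos: [307.7, 312.4, 213.6]
eef_rot: [3.141, 0.0, 2.735]
wrist_force: [0.8, -0.1, -0.1]
finger_gap: 57.9
clock: 3.25
eef_pos: [402.1, 113.5, 213.7]
eef_rot: [3.141, 0.001, 2.734]
wrist_force: [0.4, 0.2, 0.6]
finger_gap: 56.2
at [402.1 113.5 213.7] [3.141e+00 1.000e-03 2.734e+00] F [0.4 0.2 0.6] gap 56.2 t 3.25
[-8.662 -7.97   0.075 -0.271]
```

```bash

python3 -m pendant '[[[-3,-3,0,-0.09],[-6,-6,0,-0.18],[-8.7,-8,0,-0.27],[-8.7,-8,0,-0.27]]]'
python3 - <<'E'
from h import *
c=snap('wrist','w1'); np.savez('pics/w1.npz',**c); print(np.round(c['pose'],3).tolist())
E
python3 plan.py 450 6 213 3.005
```

```text
clock: 3.65
eef_pos: [450.8, 4.9, 213.3]
eef_rot: [-3.141, 0.0, 3.005]
wrist_force: [-0.0, 0.4, 0.5]
finger_gap: 56.7
[[0.138, 0.961, 0.241, 382.32], [0.99, -0.133, -0.033, 15.115], [-0.0, 0.243, -0.97, 384.424], [0.0, 0.0, 0.0, 1.0]]
at [450.    6.5 213.2] [-3.142 -0.     3.002] F [ 0.6  0.4 -0.5] gap 56.5 t 3.7
[-0.003 -0.046  0.023 -0.003]
```

View pics/w1.png

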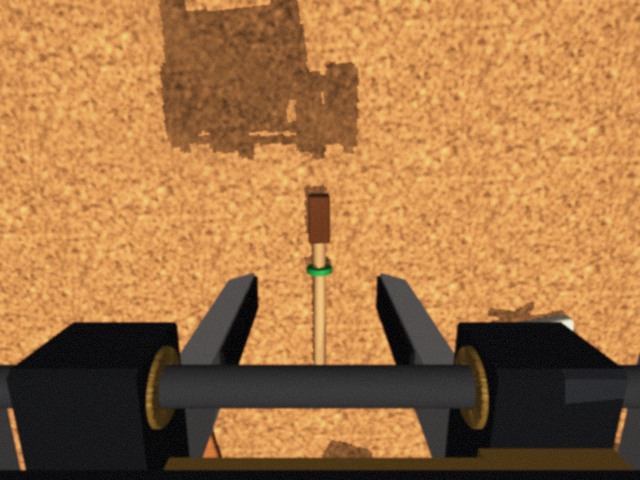

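```bash
python3 - <<'E'
from fit import *
C=ld('w1'); f=C['frame']; hsv=cv2.cvtColor(f,cv2.COLOR_RGB2HSV).astype(int)
g=(hsv[...,0]>60)&(hsv[...,0]<80)&(hsv[...,1]>120); ys,xs=np.nonzero(g); print('green',xs.min(),xs.max(),ys.min(),ys.max(),xs.mean(),ys.mean())
sub=f[185:250,295:345].astype(int); d=(sub.sum(2)<240); ys,xs=np.nonzero(d); 
ys+=185; xs+=295
for r in range(190,250,5): 
    m=ys==r; print(r, xs[m].min() if m.any() else None, xs[m].max() if m.any() else None)
a=onz(C,(318.7,193),26);b=onz(C,(319,243),26); print(a,b,np.linalg.norm(a-b)); print('collar',onz(C,(319.5,270),20)); 
for r in (290,355):
    print(r, [ (x,f[r,x].tolist()) for x in range(309,332,2)])
E
```

```text
green 24 629 265 479 302.8193069306931 348.1732673267327
190 None None
195 307 328
200 308 328
205 307 328
210 308 328
215 308 328
220 308 328
225 308 329
230 308 329
235 309 328
240 309 328
245 None None
[428.19938414  10.48777749  26.        ] [474.15892343   4.44174289  26.        ] 46.35551517284463
collar [502.21635457   1.10080203  20.        ]
290 [(309, [220, 149, 83]), (311, [186, 124, 72]), (313, [121, 83, 46]), (315, [179, 130, 78]), (317, [229, 176, 112]), (319, [236, 197, 124]), (321, [236, 200, 128]), (323, [220, 165, 99]), (325, [176, 121, 72]), (327, [192, 128, 74]), (329, [217, 151, 85]), (331, [231, 166, 97])]
355 [(309, [227, 155, 90]), (311, [209, 141, 79]), (313, [133, 88, 50]), (315, [184, 133, 82]), (317, [227, 173, 108]), (319, [232, 179, 112]), (321, [228, 172, 107]), (323, [198, 146, 89]), (325, [158, 107, 60]), (327, [197, 131, 72]), (329, [213, 146, 82]), (331, [230, 170, 96])]
```

```bash

python3 -m pendant '[[[-0.5,0,4,0],[-1,0,8,0],[-1.1,0,12,0],[-1.1,0,16,0],[-1.1,0,18.2,0]]]'
python3 - <<'E'
from h import *
c=snap('wrist','w2'); np.savez('pics/w2.npz',**c)
E
python3 plan.py 461 6 11 3.008
```

```text
clock: 4.2
eef_pos: [459.0, 7.3, 28.9]
eef_rot: [-3.141, -0.003, 3.004]
wrist_force: [0.6, -0.0, -0.1]
finger_gap: 57.0
at [457.9   7.3  26.9] [-3.141 -0.006  3.004] F [-2.2  0.9 -2.4] gap 56.0 t 4.25
[-0.334 -0.09   1.584 -0.004]
```

View pics/w2.png

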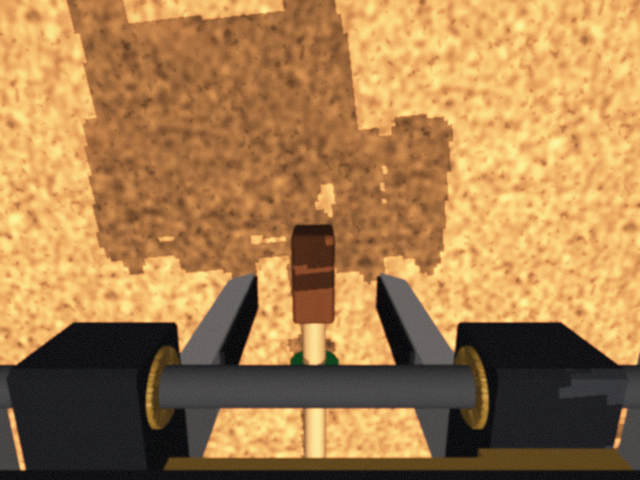

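```bash

python3 -m pendant '[[[-0.3,-0.05,0.6,0],[-0.3,-0.05,1.2,0],[-0.3,-0.05,1.5,0],[-0.3,-0.05,1.55,0]]]'
python3 plan.py 461 6 11 3.008
python3 -m pendant '[[[0,0,0,0],[0,0,0,0],[0,0,0,0],[0,0,0,0],[0,0,0,0]]]' -1 40
python3 -m pendant '[[[0,0,-1,0],[0,0,-2,0],[0,0,-4,0],[0,0,-6,0],[0,0,-7,0]]]'
python3 - <<'E'
from h import *
c=snap('wrist','w3'); np.savez('pics/w3.npz',**c)
E
python3 plan.py
```

```text
clock: 4.65
eef_pos: [463.8, 5.4, 16.4]
eef_rot: [3.142, 0.001, 3.005]
wrist_force: [0.3, 1.0, 0.3]
finger_gap: 56.2
at [463.8   5.4  16.4] [3.142e+00 1.000e-03 3.005e+00] F [0.3 1.  0.3] gap 56.2 t 4.65
[ 0.286  0.026  0.539 -0.003]
clock: 5.15
eef_pos: [463.6, 5.2, 16.0]
eef_rot: [-3.142, 0.0, 3.005]
wrist_force: [1.0, 0.7, 0.4]
finger_gap: 19.6
clock: 5.65
eef_pos: [464.2, 5.2, 88.2]
eef_rot: [3.141, 0.003, 3.005]
wrist_force: [-0.3, 0.7, -0.3]
finger_gap: 19.3
at [464.6   5.2  88.9] [3.141 0.004 3.005] F [1.5 0.5 1. ] gap 19.7 t 5.7
```

View pics/w3.png

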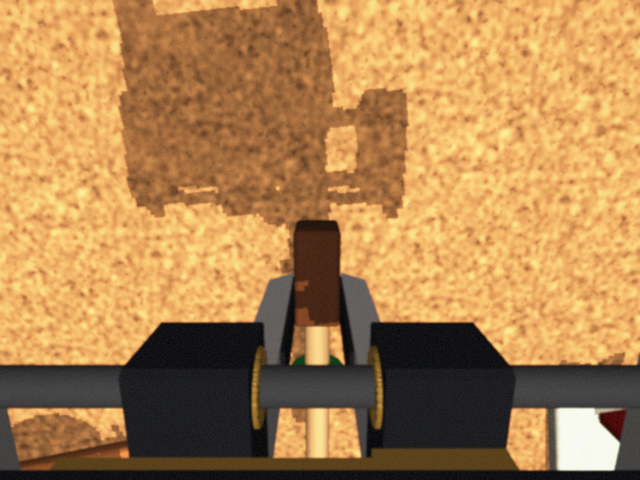

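```bash
python3 - <<'E'
from fit import *
T=ld('top0')
g=lambda x,y,ox,oy:(ox+x/6-.4,oy+y/6-.4)
s=lambda x,y,z: np.round(onz(T,g(x,y,205,195),z),1)
print('red tips',s(168,408,109),s(290,408,109)); print('white tips',s(185,87,109),s(312,92,109))
print('red V',s(235,428,94),'white V',s(256,118,94))
print('base corners',[s(x,y,8) for x,y in [(175,113),(405,118),(385,518),(150,515)]])
k=lambda x,y,z: np.round(onz(T,g(x,y,385,215),z),1)
print('rack base corners',[k(x,y,10) for x,y in [(97,112),(112,440),(465,437)]])
print('ring tops: red',k(200,260,160),k(412,262,160),'yel',k(260,190,168),k(478,190,168),'blue',k(187,125,177),k(403,125,177))
print('side walls', k(140,50,150),k(150,325,130),k(505,45,150),k(505,315,130))
E
```

```text
red tips [610.1 222.9 109. ] [612.5 179.8 109. ]
white tips [728.6 228.5 109. ] [729.3 182.5 109. ]
red V [607.2 201.3  94. ] white V [722.8 204.5  94. ]
base corners [array([748.5, 252.3,   8. ]), array([751.5, 162. ,   8. ]), array([592.5, 156.4,   8. ]), array([588.5, 246.1,   8. ])]
rack base corners [array([ 722. , -141.1,   10. ]), array([ 593.7, -150.8,   10. ]), array([ 602.5, -284.2,   10. ])]
ring tops: red [ 631. -162.  160.] [ 634.4 -233.4  160. ] yel [ 654.4 -180.5  168. ] [ 658.6 -253.7  168. ] blue [ 673.2 -154.2  177. ] [ 677.4 -226.5  177. ]
side walls [ 706.5 -140.8  150. ] [ 613.9 -149.4  130. ] [ 715.5 -266.7  150. ] [ 624.4 -271.7  130. ]
```

```bash

python3 -m pendant '[[[0,0,-4,0],[0,2,-8,0],[-2,5,-12,0],[-5,8,-16,0],[-8,11,-16,0]]]' - 60
python3 -m pendant '[[[-2,3,0,-0.05],[-4,6,0,-0.1],[-6,8,0,-0.14],[-7,9,0,-0.172],[-7,9,0,-0.172]]]'
python3 - <<'E'
from h import *
c=snap('wrist','w4'); np.savez('pics/w4.npz',**c)
E
python3 plan.py
```

```text
clock: 6.2
eef_pos: [557.8, 103.0, 250.2]
eef_rot: [3.14, 0.006, 3.004]
wrist_force: [1.5, -0.8, -0.4]
finger_gap: 19.2
clock: 6.7
eef_pos: [638.3, 182.7, 243.9]
eef_rot: [-3.141, -0.002, -3.105]
wrist_force: [-0.9, 0.1, -1.5]
finger_gap: 19.5
at [637.8 182.  244.4] [-3.141e+00 -2.000e-03 -3.107e+00] F [ 0.4 -0.5 -0.7] gap 19.5 t 6.75
```

View pics/w4.png

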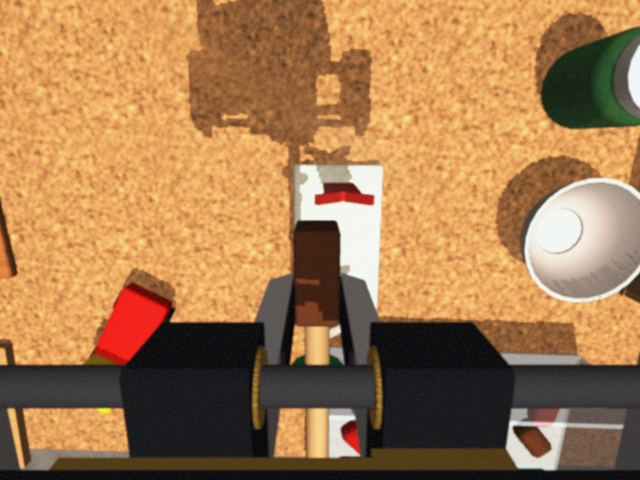

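```bash
python3 - <<'E'
from fit import *
C=ld('w4'); f=C['frame']
print(np.round(C['pose'],3).tolist())
a=cv2.cvtColor(f,cv2.COLOR_RGB2BGR);cv2.imwrite('pics/w4c.png',cv2.resize(a[150:300,270:420],None,fx=5,fy=5,interpolation=cv2.INTER_CUBIC))
for p,z in [((316,196),111),((373,196),111),((343,200),92),((295,166),8),((382,165),8),((380,300),8)]: print(p,z,np.round(onz(C,p,z),1))
E
```

```text
[[-0.036, 0.97, 0.241, 569.593], [0.999, 0.035, 0.009, 180.729], [0.0, 0.241, -0.97, 415.195], [0.0, 0.0, 0.0, 1.0]]
(316, 196) 111 [610.4 181.6 111. ]
(373, 196) 111 [608.8 225.1 111. ]
(343, 200) 92 [615.4 203.7  92. ]
(295, 166) 8 [594.8 159.8   8. ]
(382, 165) 8 [590.7 246.9   8. ]
(380, 300) 8 [735.3 255.6   8. ]
```

View pics/w4c.png

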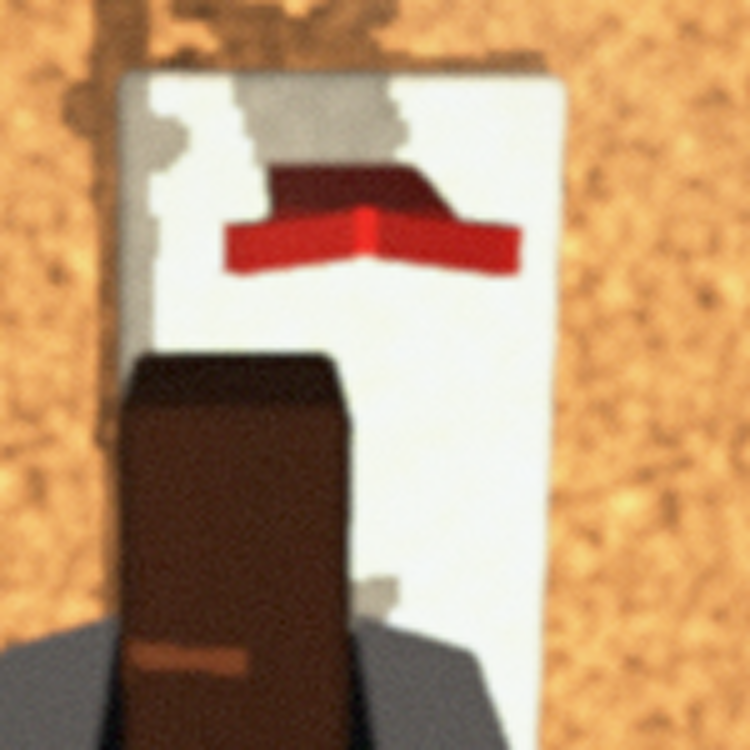

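```bash

python3 -m pendant '[[[4,0.7,0,0],[8,1.4,0,0],[11,2,3,0],[12.5,2.2,6,0],[12.5,2.2,9,0]]]'
python3 -m pendant '[[[0,0,2,0],[0,0,3,0],[0,0,3.5,0],[0,0,3.5,0]]]' - 15
python3 plan.py 512 199.5 106 -3.107
python3 - <<'E'
from h import *
c=snap('scene','s5'); np.savez('pics/s5.npz',**c)
x,y=[int(v) for v in proj(c,[570,200,100])];a=cv2.imread('pics/s5.png');cv2.imwrite('pics/s5c.png',cv2.resize(a[y-80:y+80,x-100:x+100],None,fx=4,fy=4,interpolation=cv2.INTER_CUBIC))
E
```

```text
clock: 7.25
eef_pos: [510.0, 199.0, 155.5]
eef_rot: [3.141, 0.001, -3.107]
wrist_force: [0.9, -0.6, 0.0]
finger_gap: 19.4
clock: 7.65
eef_pos: [512.2, 199.1, 120.9]
eef_rot: [3.142, 0.0, -3.107]
wrist_force: [0.1, 0.1, -0.5]
finger_gap: 19.9
at [512.2 199.1 120.9] [ 3.142  0.    -3.107] F [ 0.1  0.1 -0.5] gap 19.9 t 7.65
[ 0.023  0.037  1.489 -0.   ]
```

View pics/s5c.png

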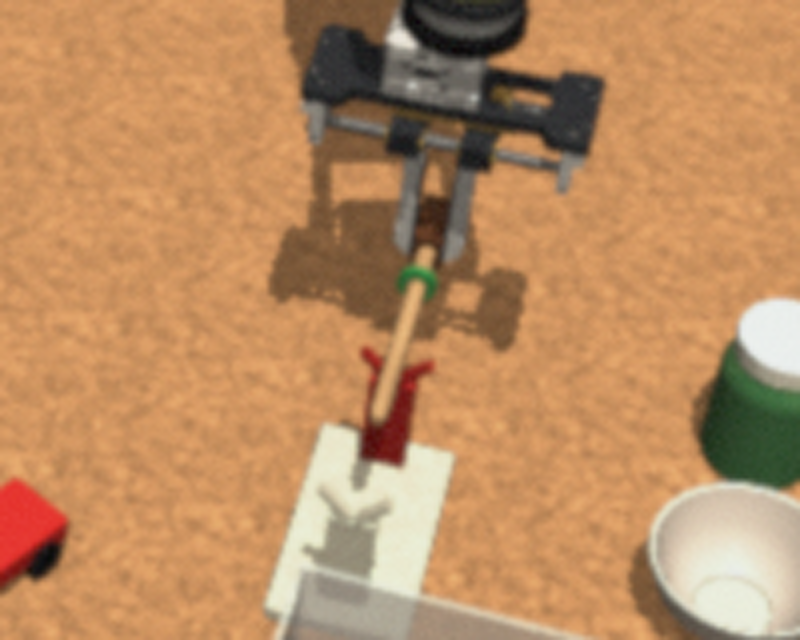

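```bash

python3 -m pendant '[[[0,0,1,0],[0,0,1.8,0],[0,0,2.6,0],[0,0,3.4,0],[0,0,4.2,0]]]'
python3 -m pendant '[[[0,0,0.6,0],[0,0,1.2,0],[0,0,1.3,0],[0,0,1.3,0]]]'
python3 plan.py 512 199.5 66 -3.107
python3 - <<'E'
from h import *
c=snap('scene','s6'); np.savez('pics/s6.npz',**c)
x,y=[int(v) for v in proj(c,[570,200,100])];a=cv2.imread('pics/s6.png');cv2.imwrite('pics/s6c.png',cv2.resize(a[y-80:y+80,x-100:x+100],None,fx=4,fy=4,interpolation=cv2.INTER_CUBIC))
c=snap('top','t6'); np.savez('pics/t6.npz',**c)
x,y=[int(v) for v in proj(c,[570,200,100])];a=cv2.imread('pics/t6.png');cv2.imwrite('pics/t6c.png',cv2.resize(a[y-60:y+60,x-60:x+60],None,fx=5,fy=5,interpolation=cv2.INTER_CUBIC))
E
```

```text
clock: 8.2
eef_pos: [512.4, 199.4, 78.0]
eef_rot: [3.142, 0.0, -3.106]
wrist_force: [2.1, 0.2, 0.2]
finger_gap: 19.5
clock: 8.6
eef_pos: [512.0, 199.4, 65.4]
eef_rot: [-3.141, -0.001, -3.106]
wrist_force: [-0.6, -1.2, -0.1]
finger_gap: 20.1
at [512.  199.4  65.4] [-3.141e+00 -1.000e-03 -3.106e+00] F [-0.6 -1.2 -0.1] gap 20.1 t 8.6
[ 0.001  0.011 -0.058  0.001]
```

View pics/s6c.png

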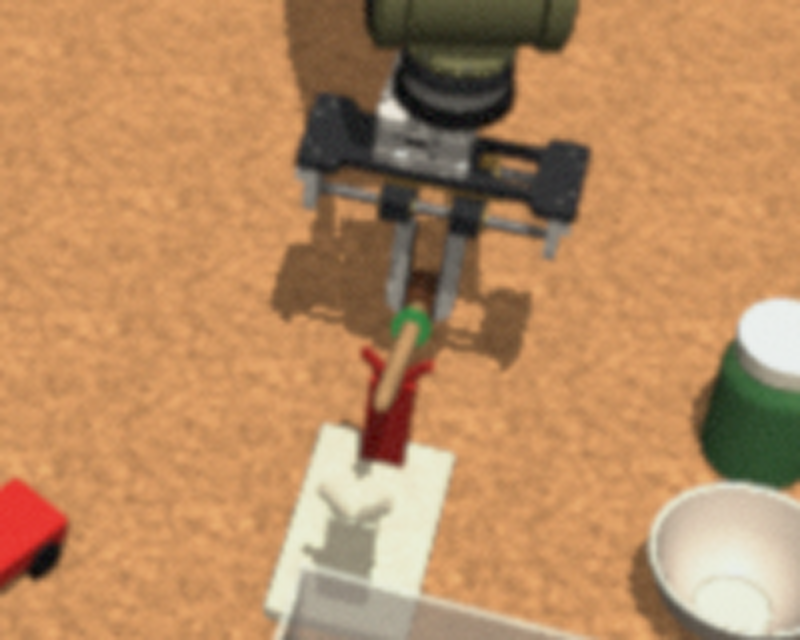

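View pics/t6c.png

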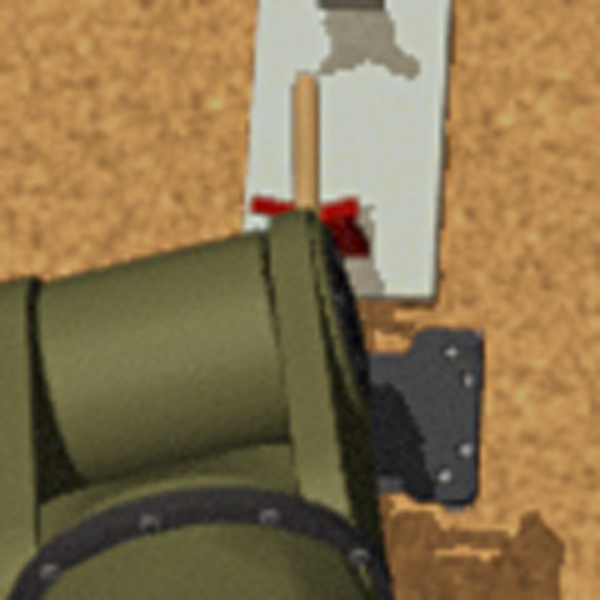

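```bash
python3 - <<'E'
from fit import *
T=ld('t6');S=ld('s6')
xt,yt=[int(v) for v in proj(T,[570,200,100])]; xs,ys=[int(v) for v in proj(S,[570,200,100])]
pt=(xt-60+305/5-.4,yt-60+73/5-.4); ps=(xs-100+381/4-.4,ys-80+405/4-.4)
tip,e=tri([(T,pt),(S,ps)]); print('tip',tip,e)
pc=(xs-100+411/4-.4,ys-80+327/4-.4); 
# collar: intersect scene ray with vertical plane through rod
tcp=np.array([512,199.4,65.4]); d=np.array([np.cos(.035),np.sin(.035)])
n=np.array([-d[1],d[0],0]); o,r=ray(S,pc); col=o+r*(n@(tcp-o))/(n@r); print('collar',col)
o,r=ray(S,ps); tp=o+r*(n@(tcp-o))/(n@r); print('tip in plane',tp)
for P in (tip,tp):
    print(np.degrees(np.arctan2(P[2]-col[2],np.hypot(*(P-col)[:2]))), np.degrees(np.arctan2(P[2]-(tcp[2]-3),(P-tcp)[:2]@d)), 'dist',np.linalg.norm(P-tcp+[0,0,3]))
E
```

```text
tip [665.16454297 205.02522909 123.49878284] [np.float64(0.5426511797994724), np.float64(0.5426511797996038)]
collar [538.95738375 200.34389389  67.21559134]
tip in plane [657.34659954 204.48920925 115.25940182]
24.020253571579598 21.73426618764295 dist 164.99721721620384
22.075696117614633 19.973956204460887 dist 154.74382187941907
```

```bash

python3 -m pendant '[[[0,0,0,0],[0,0,0,0],[0,0,-0.5,0],[0,0,-2,0],[0,0,-4,0]]]' - 60
python3 -m pendant '[[[0,0,-4,0],[0,0,-8,0],[0,-2,-12,0],[0,-5,-16,0],[-2,-8,-17.5,0]]]'
python3 -m pendant '[[[-3,-3.5,0,0],[-6,-7,0,0],[-9,-10.5,0,0],[-11,-14,0,0],[-13,-17.5,0,0]]]'
python3 -m pendant '[[[0,-4,0,-0.01],[0,-7,0,-0.02],[0,-8.5,0,-0.036],[0,-8.5,0,-0.036]]]'
python3 plan.py 660 -140 270 -3.07
python3 - <<'E'
from h import *
c=snap('wrist','w7'); np.savez('pics/w7.npz',**c); print(np.round(c['pose'],3).tolist())
E
```

```text
clock: 9.2
eef_pos: [511.9, 199.3, 105.9]
eef_rot: [-3.141, -0.001, -3.106]
wrist_force: [0.4, 0.0, -0.0]
finger_gap: 19.5
clock: 9.7
eef_pos: [534.9, 119.8, 285.9]
eef_rot: [3.141, 0.006, -3.105]
wrist_force: [0.3, 1.1, -0.3]
finger_gap: 19.4
clock: 10.2
eef_pos: [671.8, -51.7, 280.8]
eef_rot: [3.142, -0.0, -3.106]
wrist_force: [-0.2, 1.1, -0.7]
finger_gap: 19.2
clock: 10.6
eef_pos: [673.8, -137.1, 280.6]
eef_rot: [-3.141, -0.0, -3.073]
wrist_force: [-0.4, 0.1, -1.5]
finger_gap: 19.9
at [ 673.8 -137.1  280.6] [-3.141 -0.    -3.073] F [-0.4  0.1 -1.5] gap 19.9 t 10.6
[ 1.4   -0.194  1.059 -0.003]
[[-0.068, 0.968, 0.242, 604.934], [0.998, 0.066, 0.017, -141.379], [0.0, 0.243, -0.97, 451.717], [0.0, 0.0, 0.0, 1.0]]
```

View pics/w7.png

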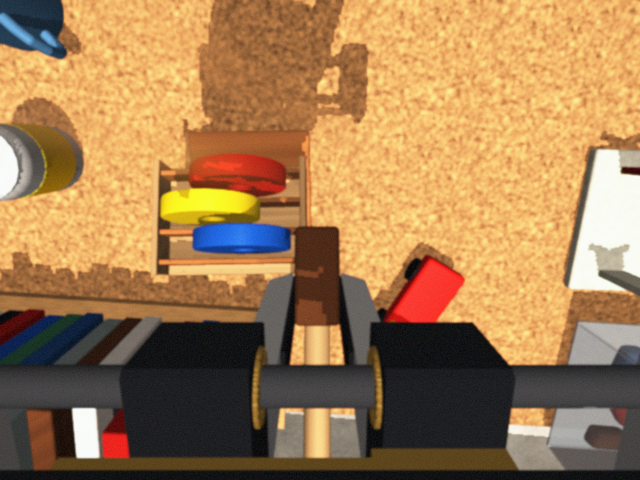

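```bash
cat > rk.py <<'E'
from fit import *
from scipy.optimize import least_squares
t=np.linspace(0,2*np.pi,73)[:-1]
def ringpts(c,yaw,tilt=np.radians(20),dy=0,r=38,h=8,chamf=2.):
    ax=np.array([np.cos(tilt)*np.cos(yaw),np.cos(tilt)*np.sin(yaw),np.sin(tilt)]); ly=np.array([-np.sin(yaw),np.cos(yaw),0]); up=np.cross(ax,ly)
    P=[]
    for s,rr in ((-h,r-chamf),(-h+chamf,r),(h-chamf,r),(h,r-chamf)): P.append(c+ax*s+rr*(np.cos(t)[:,None]*ly+np.sin(t)[:,None]*up))
    return np.vstack(P)
def masks(C,roi):
    h=cv2.cvtColor(C['frame'],cv2.COLOR_RGB2HSV).astype(int); H,S,V=h[...,0],h[...,1],h[...,2]
    M=[((H<6)|(H>174))&(S>190)&(V>60),(H>24)&(H<36)&(S>190)&(V>90),(H>100)&(H<116)&(S>170)&(V>60)]
    x0,x1,y0,y1=roi; o=[]
    for m in M:
        k=np.zeros_like(m);k[y0:y1,x0:x1]=m[y0:y1,x0:x1]
        n,l,s,_=cv2.connectedComponentsWithStats(k.astype(np.uint8)); j=1+np.argmax(s[1:,4]); o.append(l==j)
    return o
def bb(m):
    ys,xs=np.nonzero(m); return np.array([xs.min(),xs.max()+1,ys.min(),ys.max()+1])-.5
if __name__=='__main__':
    sets=[(ld('w7'),(140,320,120,300)),(ld('top0'),(385,485,215,305)),(ld('scene0'),(190,270,180,260))]
    B=[]
    for C,r in sets:
        mm=masks(C,r); B.append([bb(m) for m in mm]); print([b.tolist() for b in B[-1]],[int(m.sum()) for m in mm])
    def model(p):
        cx,cy,yaw=p[:3]; ax=np.array([np.cos(yaw)*np.cos(.349),np.sin(yaw)*np.cos(.349),np.sin(.349)]); ly=np.array([-np.sin(yaw),np.cos(yaw),0])
        return [np.array([cx,cy,140])+ax*(-27+25*i+p[6+i])+ly*p[3+i] for i in range(3)]
    def res(p,dbg=False):
        o=[]
        for (C,_),b,w in zip(sets,B,(1,1.2,0)):
            for i,c in enumerate(model(p)):
                q=np.array([proj(C,x) for x in ringpts(c,p[2])])
                bx=np.array([q[:,0].min(),q[:,0].max(),q[:,1].min(),q[:,1].max()])
                d=(bx-b[i])*w
                if dbg: print(np.round(bx-b[i],1))
                d[3]*=0 # far/bottom hidden
                o+=list(d[:2])+[d[2]*.7]
        return np.array(o+list((p[6:]/2.)))
    s=least_squares(res,[662,-212,.07,14,-5,20,0,0,0],loss='soft_l1')
    print(np.round(s.x,3),s.cost); res(s.x,True)
    for c in model(s.x): print(np.round(c,1))
E
python3 rk.py
```

```text
[[213.5, 284.5, 153.5, 195.5], [161.5, 250.5, 187.5, 216.5], [193.5, 289.5, 223.5, 252.5]] [1909, 1893, 2478]
[[417.5, 453.5, 254.5, 265.5], [428.5, 464.5, 241.5, 253.5], [416.5, 451.5, 230.5, 240.5]] [365, 327, 311]Traceback (most recent call last):
  File "rk.py", line 23, in <module>
    mm=masks(C,r); B.append([bb(m) for m in mm]); print([b.tolist() for b in B[-1]],[int(m.sum()) for m in mm])
  File "rk.py", line 15, in masks
    n,l,s,_=cv2.connectedComponentsWithStats(k.astype(np.uint8)); j=1+np.argmax(s[1:,4]); o.append(l==j)
                                                                      ~~~~~~~~~^^^^^^^^^
    return _wrapfunc(a, 'argmax', axis=axis, out=out, **kwds)
    return bound(*args, **kwds)
ValueError: attempt to get argmax of an empty sequence
```

```bash
python3 - <<'E'
from fit import *
C=ld('w7');f=C['frame']
for r in (165,180,190): print(r,[f[r,x].tolist() for x in range(184,292,6)])
for r in (200,215): print(r,[f[r,x].tolist() for x in range(156,266,6)])
S=ld('scene0')['frame']
for r in (210,218): print(r,[S[r,x].tolist() for x in range(205,255,3)])
a=cv2.cvtColor(f,cv2.COLOR_RGB2BGR);cv2.imwrite('pics/w7c.png',cv2.resize(a[120:280,140:320],None,fx=4.4,fy=4.4,interpolation=cv2.INTER_CUBIC))
E
```

```text
165 [[229, 163, 88], [171, 90, 45], [190, 79, 34], [211, 78, 37], [237, 77, 36], [246, 79, 38], [247, 72, 37], [247, 71, 40], [247, 67, 38], [248, 67, 41], [201, 51, 28], [197, 50, 32], [190, 49, 27], [183, 43, 24], [173, 40, 26], [161, 35, 20], [137, 31, 19], [151, 85, 43]]
180 [[117, 82, 39], [153, 52, 28], [163, 54, 28], [176, 57, 25], [138, 54, 26], [152, 62, 33], [170, 55, 23], [174, 60, 29], [194, 60, 34], [190, 53, 29], [185, 56, 31], [116, 41, 19], [116, 38, 22], [142, 42, 22], [116, 35, 22], [121, 37, 22], [136, 39, 24], [226, 168, 105]]
190 [[216, 176, 40], [243, 236, 35], [250, 249, 37], [250, 251, 39], [249, 249, 37], [248, 246, 38], [248, 239, 36], [231, 195, 25], [202, 143, 23], [175, 69, 25], [157, 37, 23], [112, 37, 21], [103, 37, 18], [162, 36, 26], [166, 40, 25], [183, 37, 26], [187, 42, 29], [194, 142, 90]]
200 [[237, 188, 117], [229, 187, 15], [251, 236, 35], [251, 245, 34], [250, 249, 38], [250, 251, 34], [251, 252, 41], [250, 252, 40], [250, 252, 50], [250, 252, 47], [250, 251, 39], [250, 248, 35], [250, 245, 32], [250, 239, 27], [250, 232, 30], [242, 216, 32], 
[... 180 characters left out ...]
[193, 157, 19], [161, 130, 21], [124, 100, 22], [111, 88, 14], [114, 93, 12], [104, 83, 8], [108, 86, 11], [115, 93, 18], [124, 102, 13], [107, 82, 8], [183, 134, 83]]
210 [[203, 143, 94], [190, 133, 84], [217, 167, 82], [224, 188, 66], [225, 191, 68], [209, 175, 78], [77, 94, 137], [37, 78, 145], [36, 77, 150], [40, 86, 160], [44, 84, 155], [115, 66, 116], [188, 37, 40], [196, 43, 38], [190, 38, 34], [177, 102, 66], [204, 143, 92]]
218 [[179, 136, 91], [107, 74, 47], [217, 177, 64], [222, 186, 67], [62, 85, 134], [33, 74, 139], [34, 74, 139], [36, 74, 138], [40, 73, 135], [36, 74, 137], [35, 73, 138], [33, 71, 138], [40, 77, 142], [74, 53, 102], [193, 44, 39], [134, 65, 41], [208, 148, 95]]
```

View pics/w7c.png

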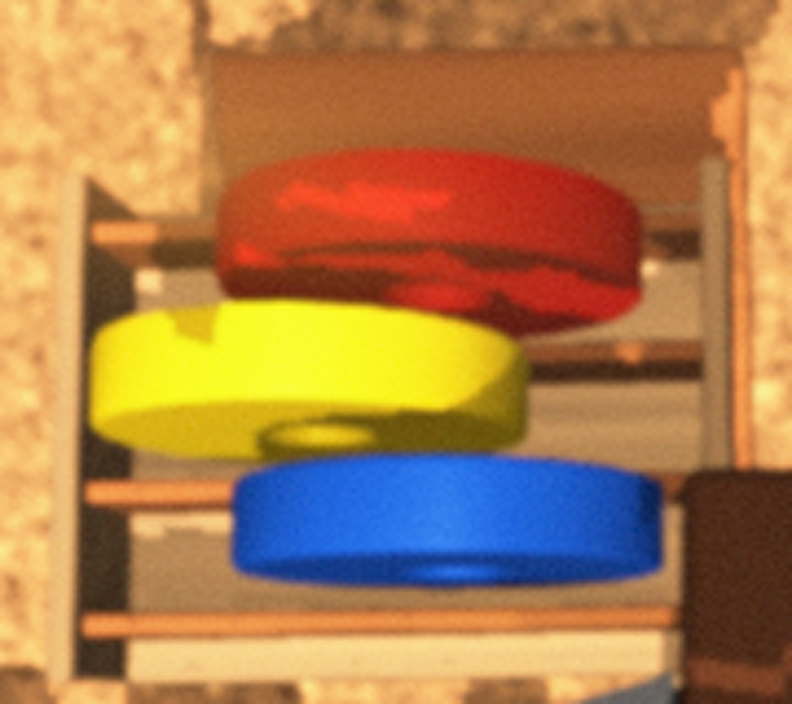

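```bash
sed -i "s/sets=\[.*/sets=[(ld('w7'),(140,320,120,300)),(ld('top0'),(385,485,215,305))]/; s/    def model/    B[0]=[np.array(v)-.4 for v in ([189.3,285.9,154.1,196],[160.5,259.8,187.7,224.5],[192.7,290.5,223,253.4])]\n    def model/" rk.py
cat >> rk.py <<'E'
    for k in (0,1):
        ss=sets[:];BB=B[:]
        sets=[ss[k]];B=[BB[k]]
        s=least_squares(res,[662,-212,.07,14,-5,20,0,0,0],loss='soft_l1'); print('only',k,np.round(s.x,3)); 
        for c in model(s.x): print(np.round(c,1))
        sets,B=ss,BB
E
python3 rk.py
```

```text
[[213.5, 284.5, 153.5, 195.5], [161.5, 250.5, 187.5, 216.5], [193.5, 289.5, 223.5, 252.5]] [1909, 1893, 2478]
[[417.5, 453.5, 254.5, 265.5], [428.5, 464.5, 241.5, 253.5], [416.5, 451.5, 230.5, 240.5]] [365, 327, 311]
[ 6.63845e+02 -2.14440e+02  7.60000e-02  1.46850e+01 -6.51400e+00
  1.83700e+01  2.89000e-01  1.52000e-01 -1.21000e-01] 6.0531278367296135
[-0.9  0.7 -0.7  1.1]
[-1.   0.3  0.4  0.7]
[-1.1  0.7 -0.4 -0.3]
[-0.8  0.3 -1.6 -0.3]
[-1.7 -0.3 -0.3 -0.7]
[-1.6  0.7 -0.6  0.3]
[ 637.7 -201.7  130.9]
[ 662.6 -221.1  139.4]
[ 683.9 -194.5  147.8]
only 0 [ 6.64300e+02 -2.14264e+02  8.40000e-02  1.48110e+01 -6.39200e+00
  1.81900e+01  3.51000e-01 -4.78000e-01 -1.27000e-01]
[ 638.1 -201.6  130.9]
[ 662.5 -220.8  139.2]
[ 684.2 -194.3  147.8]
only 1 [ 6.62149e+02 -2.15063e+02  7.80000e-02  1.44180e+01 -7.15600e+00
  1.86720e+01 -2.62000e-01  2.23000e-01  7.00000e-02]
[ 635.5 -202.7  130.7]
[ 661.  -222.3  139.4]
[ 682.3 -194.8  147.9]
```

```bash

python3 -m pendant '[[[4,-1,0,0],[8,-2,0,0],[12,-3,0,0],[16,-4,0,0],[20,-5,3,0]]]'
python3 -m pendant '[[[4,-1,4,0],[6,-1.4,8,0],[6,-1.4,12,0],[6,-1.4,16,0],[6,-1.4,19,0]]]'
python3 -m pendant '[[[0,0,0.6,0],[0,0,0.6,0],[0,0,0.6,0]]]'
python3 plan.py 420 -218.3 53 -3.0666
python3 - <<'E'
from h import *
for n in ('scene','top'):
    c=snap(n,n[0]+'8'); np.savez('pics/'+n[0]+'8.npz',**c)
    x,y=[int(v) for v in proj(c,[570,-205,110])];print(x,y);a=cv2.imread('pics/'+n[0]+'8.png');cv2.imwrite('pics/'+n[0]+'8c.png',cv2.resize(a[y-60:y+60,x-80:x+80],None,fx=5,fy=5,interpolation=cv2.INTER_CUBIC))
E
```

```text
clock: 11.15
eef_pos: [478.6, -198.4, 254.3]
eef_rot: [-3.138, 0.006, -3.069]
wrist_force: [1.2, -1.3, -1.1]
finger_gap: 19.7
clock: 11.65
eef_pos: [419.7, -215.8, 59.7]
eef_rot: [3.141, -0.0, -3.07]
wrist_force: [0.2, -1.6, -0.7]
finger_gap: 19.7
clock: 11.95
eef_pos: [421.0, -217.2, 56.9]
eef_rot: [-3.14, 0.002, -3.07]
wrist_force: [0.6, -0.8, -0.7]
finger_gap: 19.7
at [ 421.  -217.2   56.9] [-3.14e+00  2.00e-03 -3.07e+00] F [ 0.6 -0.8 -0.7] gap 19.7 t 11.95
[ 0.112 -0.097  0.389 -0.003]
245 203
434 292
```

View pics/s8c.png

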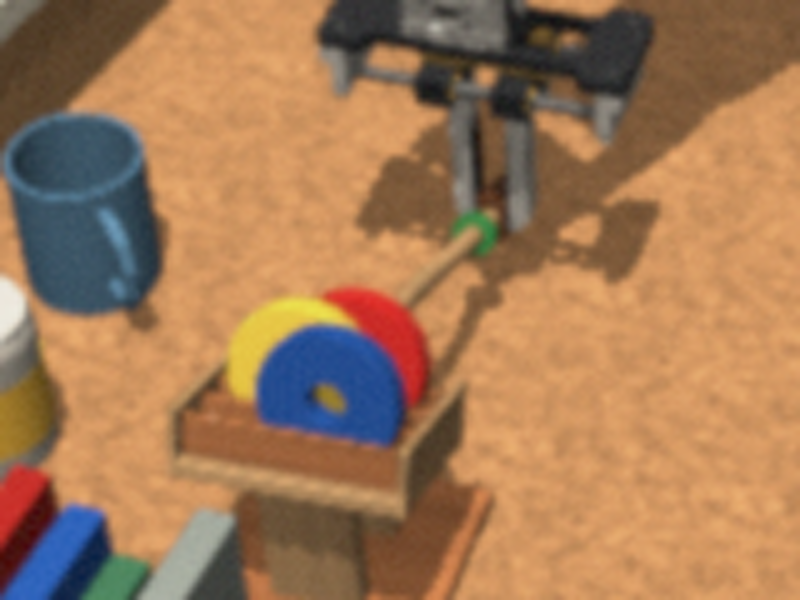

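View pics/t8c.png

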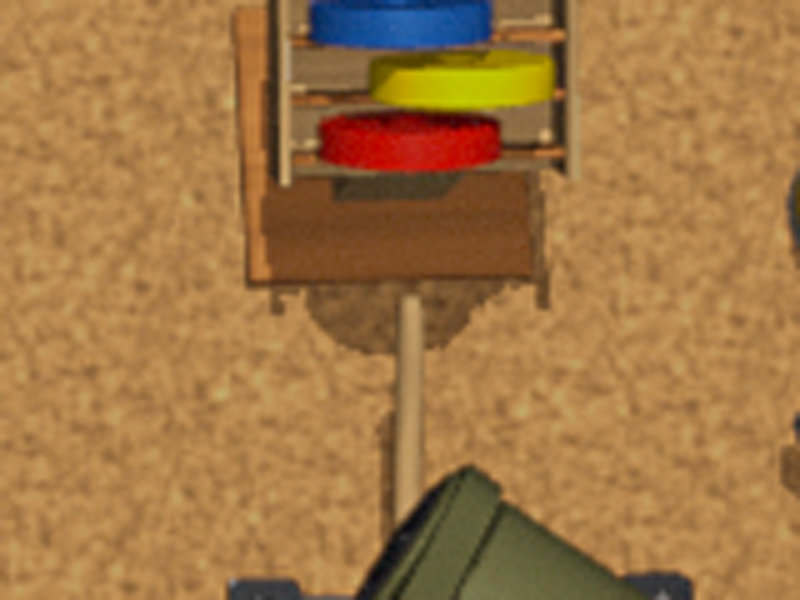

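```bash
python3 - <<'E'
from fit import *
T=ld('t8');S=ld('s8')
fs=lambda x,y:(245-80+x/5-.4,203-60+y/5-.4); ft=lambda x,y:(434-80+x/5-.4,292-60+y/5-.4)
tcp=np.array([421,-217.2,56.9]); yaw=np.pi-3.07; d=np.array([np.cos(yaw),np.sin(yaw),0]); n=np.array([-d[1],d[0],0])
def pl(px):
    o,r=ray(S,px); return o+r*(n@(tcp-o))/(n@r)
c=pl(fs(474,233)); q=pl(fs(408,297)); print('collar',c,'along',(c-tcp)@d,'shaft pt',q)
print('angle shaft',np.degrees(np.arctan2(q[2]-c[2],(q-c)@d)),'angle from tcp', np.degrees(np.arctan2(q[2]-tcp[2]+3,(q-tcp)@d)),np.degrees(np.arctan2(c[2]-tcp[2]+3,(c-tcp)@d)))
for z in (108,112,116): 
    p=onz(T,ft(411,296),z); print('tip top',z,p,'along',(p-tcp)@d,'lat',(p-tcp)@n)
for z in (75,80,85): p=onz(T,ft(409,500),z); print('shaft top',z,p,'lat',(p-tcp)@n,(p-tcp)@d)
E
```

```text
collar [ 456.78342061 -214.63378408   67.96366084] along 35.87532096695683 shaft pt [ 561.460347   -207.12685516  109.17738363]
angle shaft 21.440656086201887 angle from tcp 21.431808373700516 21.40592007973536
tip top 108 [ 574.55502797 -208.12962863  108.        ] along 153.81048962865435 lat -1.9368870248504038
tip top 112 [ 573.86991309 -207.45192461  112.        ] along 153.17560697237863 lat -1.2119117558458656
tip top 116 [ 573.18479821 -206.7742206   116.        ] along 152.54072431610302 lat -0.4869364868412796
shaft top 75 [ 492.74622725 -214.40707644   75.        ] lat -2.346347009849225 71.76221988045289
shaft top 80 [ 492.25597287 -213.55707298   80.        ] lat -1.4634523328805282 71.3340233939547
shaft top 85 [ 491.76571848 -212.70706952   85.        ] lat -0.5805576559118305 70.9058269074565
```

```bash

python3 -m pendant '[[[0,0,0.44,0],[-1.4,0,-0.07,0],[-2.8,0,-0.58,0],[-4.1,0,-1.05,0],[-4.9,0,-1.34,0]]]'
python3 -m pendant '[[[0,0,0,0],[0,0,0,0]]]'
python3 plan.py
python3 - <<'E'
from h import *
for n in ('scene','top'):
    c=snap(n,n[0]+'9'); np.savez('pics/'+n[0]+'9.npz',**c)
    x,y=[int(v) for v in proj(c,[620,-205,120])];print(x,y);a=cv2.imread('pics/'+n[0]+'9.png');cv2.imwrite('pics/'+n[0]+'9c.png',cv2.resize(a[y-50:y+50,x-60:x+60],None,fx=6,fy=6,interpolation=cv2.INTER_CUBIC))
E
```

```text
clock: 12.55
eef_pos: [469.9, -213.8, 69.2]
eef_rot: [-3.141, 0.001, -3.07]
wrist_force: [-0.2, -0.7, -0.3]
finger_gap: 19.6
clock: 12.75
eef_pos: [468.6, -213.6, 68.4]
eef_rot: [3.141, -0.0, -3.07]
wrist_force: [0.3, 1.4, -1.5]
finger_gap: 19.5
at [ 468.6 -213.6   68.4] [ 3.141 -0.    -3.07 ] F [ 0.3  1.4 -1.5] gap 19.5 t 12.75
237 213
435 268
```

View pics/s9c.png

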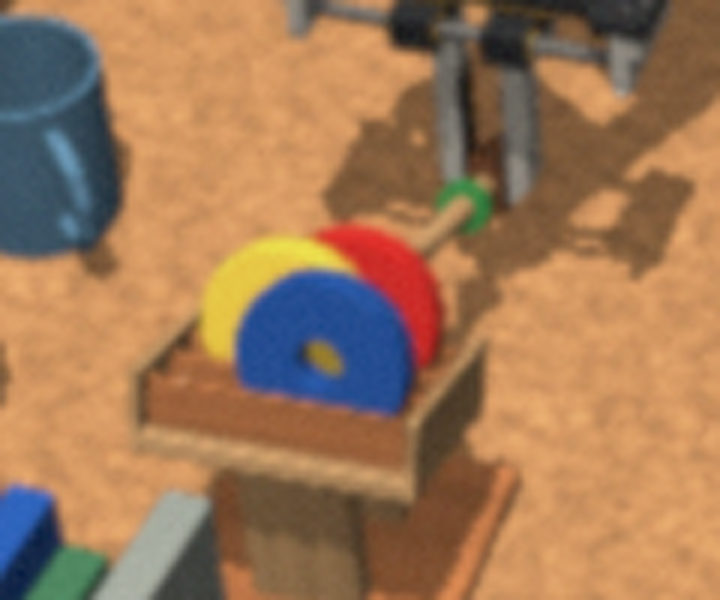

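View pics/t9c.png

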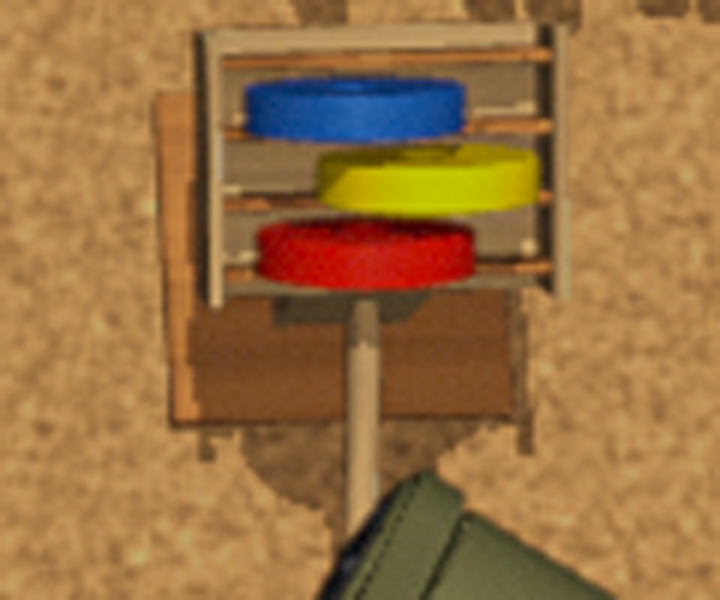

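```bash

python3 -m pendant '[[[-0.56,0,-0.25,0],[-1.13,0,-0.46,0],[-1.5,0,-0.6,0]]]'
python3 -m pendant '[[[-0.5,0,-0.18,0],[-0.9,0,-0.33,0],[-1.3,0,-0.47,0],[-1.3,0,-0.47,0]]]'
python3 plan.py
python3 - <<'E'
from h import *
for n in ('scene','top'):
    c=snap(n,n[0]+'10'); np.savez('pics/'+n[0]+'10.npz',**c)
    x,y=[int(v) for v in proj(c,[620,-205,120])];a=cv2.imread('pics/'+n[0]+'10.png')[y-50:y+50,x-60:x+60]; 
    o=a if n=='scene' else np.hstack([o,a])
cv2.imwrite('pics/c10.png',cv2.resize(o,(800,333),interpolation=cv2.INTER_CUBIC))
E
```

```text
clock: 13.15
eef_pos: [484.6, -212.7, 75.0]
eef_rot: [-3.141, 0.0, -3.07]
wrist_force: [0.2, -0.8, -0.9]
finger_gap: 19.5
clock: 13.55
eef_pos: [497.4, -211.7, 79.5]
eef_rot: [-3.141, 0.0, -3.07]
wrist_force: [0.0, 0.6, -1.1]
finger_gap: 19.4
at [ 497.4 -211.7   79.5] [-3.141  0.    -3.07 ] F [ 0.   0.6 -1.1] gap 19.4 t 13.55
```

View pics/c10.png

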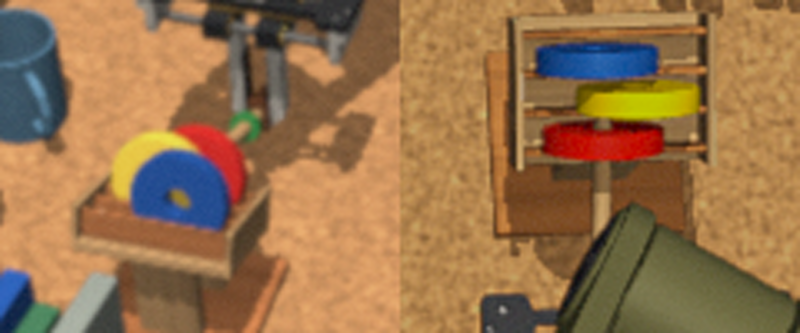

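```bash

python3 -m pendant '[[[0,-0.4,0,0],[0,-0.8,0,0],[0,-1.2,0,0],[0,-1.6,0,0],[0,-2.0,0,0]]]'
python3 -m pendant '[[[0,-0.14,0,0],[0,-0.14,0,0],[0,-0.14,0,0]]]'
python3 plan.py
python3 - <<'E'
from h import *
for n in ('scene','top'):
    c=snap(n,n[0]+'11'); np.savez('pics/'+n[0]+'11.npz',**c)
    x,y=[int(v) for v in proj(c,[640,-205,120])];a=cv2.imread('pics/'+n[0]+'11.png')[y-40:y+40,x-50:x+50]; 
    o=a if n=='scene' else np.hstack([o,a])
cv2.imwrite('pics/c11.png',cv2.resize(o,(800,320),interpolation=cv2.INTER_CUBIC))
E
```

```text
clock: 14.15
eef_pos: [498.3, -232.1, 79.3]
eef_rot: [3.142, -0.0, -3.071]
wrist_force: [0.2, -0.4, -1.6]
finger_gap: 19.2
clock: 14.45
eef_pos: [498.4, -233.0, 79.3]
eef_rot: [3.142, -0.0, -3.07]
wrist_force: [0.7, 0.4, -1.6]
finger_gap: 19.4
at [ 498.4 -233.    79.3] [ 3.142 -0.    -3.07 ] F [ 0.7  0.4 -1.6] gap 19.4 t 14.45
```

View pics/c11.png

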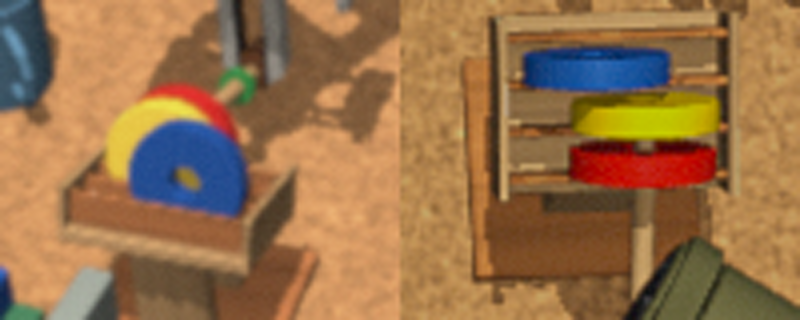

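```bash

python3 -m pendant '[[[-0.5,0,-0.22,0],[-1,0,-0.4,0],[-1.5,0,-0.58,0],[-2.0,0,-0.76,0],[-2.3,0,-0.87,0]]]'
python3 -m pendant '[[[0,0,0,0],[0,0,0,0]]]'
python3 plan.py
python3 - <<'E'
from h import *
for n in ('scene','top'):
    c=snap(n,n[0]+'12'); np.savez('pics/'+n[0]+'12.npz',**c)
    x,y=[int(v) for v in proj(c,[640,-205,120])];a=cv2.imread('pics/'+n[0]+'12.png')[y-40:y+40,x-50:x+50]; 
    o=a if n=='scene' else np.hstack([o,a])
cv2.imwrite('pics/c12.png',cv2.resize(o,(800,320),interpolation=cv2.INTER_CUBIC))
E
```

```text
clock: 15.05
eef_pos: [521.9, -231.3, 88.2]
eef_rot: [-3.141, 0.0, -3.07]
wrist_force: [-0.3, 0.7, -0.6]
finger_gap: 19.9
clock: 15.25
eef_pos: [521.3, -231.4, 87.9]
eef_rot: [3.141, -0.0, -3.07]
wrist_force: [-0.1, -0.3, -0.9]
finger_gap: 19.4
at [ 521.3 -231.4   87.9] [ 3.141 -0.    -3.07 ] F [-0.1 -0.3 -0.9] gap 19.4 t 15.25
```

View pics/c12.png

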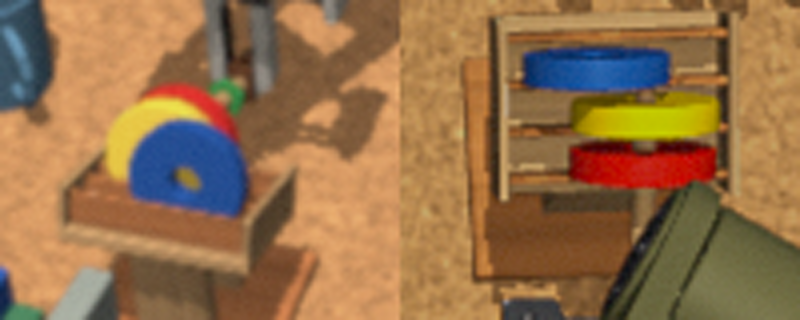

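```bash

python3 -m pendant '[[[0,0.4,0,0],[0,0.8,0,0],[0,1.3,0,0],[0,1.8,0,0],[0,2.3,0,0]]]'
python3 -m pendant '[[[0,0.22,0,0],[0,0.22,0,0],[0,0.22,0,0]]]'
python3 plan.py
python3 - <<'E'
from h import *
for n in ('scene','top'):
    c=snap(n,n[0]+'13'); np.savez('pics/'+n[0]+'13.npz',**c)
    x,y=[int(v) for v in proj(c,[640,-205,120])];a=cv2.imread('pics/'+n[0]+'13.png')[y-40:y+40,x-50:x+50]; 
    o=a if n=='scene' else np.hstack([o,a])
cv2.imwrite('pics/c13.png',cv2.resize(o,(800,320),interpolation=cv2.INTER_CUBIC))
E
```

```text
clock: 15.85
eef_pos: [519.7, -207.9, 88.1]
eef_rot: [3.142, 0.0, -3.07]
wrist_force: [0.0, 0.9, -1.1]
finger_gap: 19.7
clock: 16.15
eef_pos: [519.6, -206.3, 88.1]
eef_rot: [-3.142, 0.0, -3.07]
wrist_force: [0.3, -0.4, -1.5]
finger_gap: 19.3
at [ 519.6 -206.3   88.1] [-3.142  0.    -3.07 ] F [ 0.3 -0.4 -1.5] gap 19.3 t 16.15
```

View pics/c13.png

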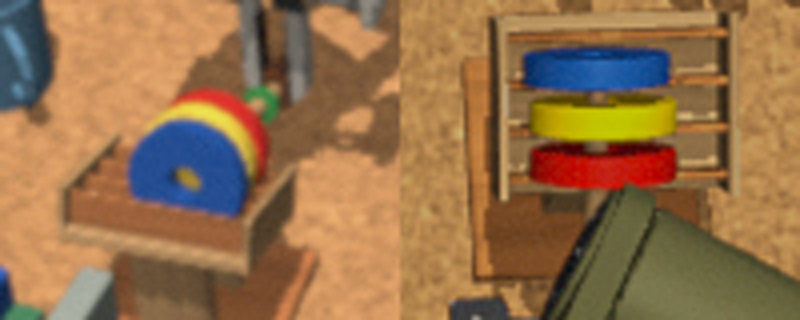

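```bash

python3 -m pendant '[[[-0.5,0,-0.22,0],[-1,0,-0.4,0],[-1.5,0,-0.58,0],[-2.0,0,-0.76,0],[-2.5,0,-0.94,0]]]'
python3 plan.py
python3 -m pendant '[[[-0.6,0,-0.22,0],[-1.2,0,-0.44,0],[-1.8,0,-0.66,0],[-2.4,0,-0.87,0],[-2.8,0,-1.02,0]]]'
python3 -m pendant '[[[0,0,0,0],[0,0,0,0]]]'
python3 plan.py
python3 - <<'E'
from h import *
for n in ('scene','top'):
    c=snap(n,n[0]+'14'); np.savez('pics/'+n[0]+'14.npz',**c)
    x,y=[int(v) for v in proj(c,[640,-205,120])];a=cv2.imread('pics/'+n[0]+'14.png')[y-40:y+40,x-50:x+50]; 
    o=a if n=='scene' else np.hstack([o,a])
cv2.imwrite('pics/c14.png',cv2.resize(o,(800,320),interpolation=cv2.INTER_CUBIC))
E
```

```text
clock: 16.75
eef_pos: [545.0, -204.4, 97.6]
eef_rot: [-3.142, 0.0, -3.07]
wrist_force: [0.1, -0.7, -0.7]
finger_gap: 19.5
at [ 545.  -204.4   97.6] [-3.142  0.    -3.07 ] F [ 0.1 -0.7 -0.7] gap 19.5 t 16.75
clock: 17.25
eef_pos: [573.0, -202.5, 107.8]
eef_rot: [-3.142, 0.0, -3.07]
wrist_force: [-0.2, -0.0, -0.7]
finger_gap: 20.0
clock: 17.45
eef_pos: [572.3, -202.5, 107.5]
eef_rot: [3.141, -0.0, -3.07]
wrist_force: [-0.3, -0.3, 0.5]
finger_gap: 19.5
at [ 572.3 -202.5  107.5] [ 3.141 -0.    -3.07 ] F [-0.3 -0.3  0.5] gap 19.5 t 17.45
```

View pics/c14.png

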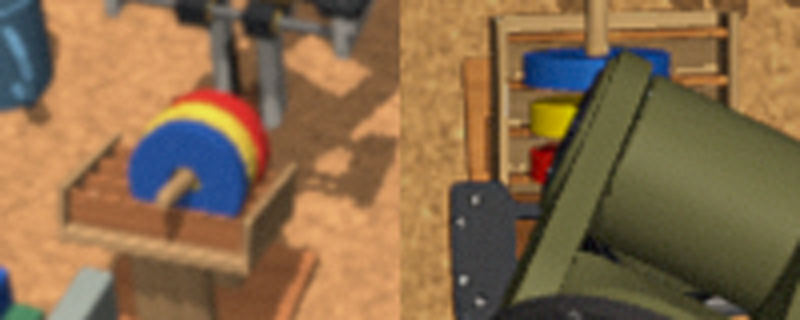

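```bash

python3 -m pendant '[[[0.1,0,-0.28,0],[0.2,0,-0.56,0],[0.37,0,-1,0],[0.55,0,-1.5,0],[0.73,0,-2,0]]]'
python3 - <<'E'
from h import *
for n in ('scene','top'):
    c=snap(n,n[0]+'15'); np.savez('pics/'+n[0]+'15.npz',**c)
    x,y=[int(v) for v in proj(c,[640,-205,140])];a=cv2.imread('pics/'+n[0]+'15.png')[y-40:y+40,x-50:x+50]; 
    o=a if n=='scene' else np.hstack([o,a])
cv2.imwrite('pics/c15.png',cv2.resize(o,(800,320),interpolation=cv2.INTER_CUBIC))
E
python3 plan.py
```

```text
clock: 18.05
eef_pos: [565.0, -203.1, 128.2]
eef_rot: [-3.142, 0.0, -3.07]
wrist_force: [-1.0, 0.3, -1.9]
finger_gap: 19.3
at [ 565.3 -203.2  128.6] [-3.141e+00  1.000e-03 -3.070e+00] F [-0.3 -0.5 -2.1] gap 19.3 t 18.15
```

View pics/c15.png

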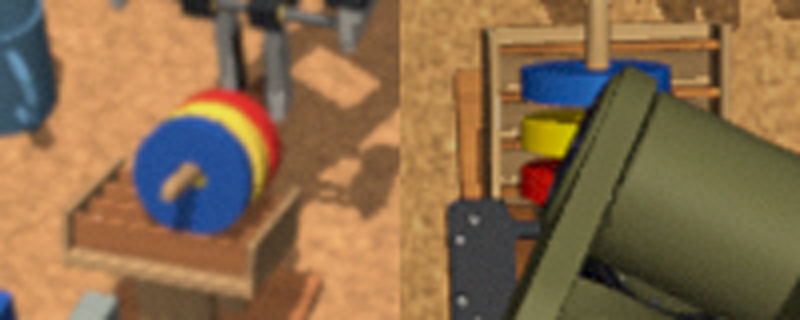

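```bash

python3 -m pendant '[[[0.2,0,-0.5,0],[0.37,0,-1,0],[0.55,0,-1.5,0],[0.73,0,-2,0],[0.9,0,-2.5,0]]]'
python3 -m pendant '[[[0.2,0,-0.5,0],[0.37,0,-1.2,0],[0.55,0,-2,0],[0.73,0,-3,0],[0.9,0,-4,0]]]'
python3 -m pendant '[[[0,0,-1,0],[0,0,-2,0],[0,0,-2.5,0],[0,0,-2.5,0]]]'
python3 - <<'E'
from h import *
for n in ('scene','top'):
    c=snap(n,n[0]+'16'); np.savez('pics/'+n[0]+'16.npz',**c)
    x,y=[int(v) for v in proj(c,[640,-205,210])];print(x,y);a=cv2.imread('pics/'+n[0]+'16.png')[y-40:y+40,x-50:x+50]; 
    o=a if n=='scene' else np.hstack([o,a])
cv2.imwrite('pics/c16.png',cv2.resize(o,(800,320),interpolation=cv2.INTER_CUBIC))
E
python3 plan.py
```

```text
clock: 18.65
eef_pos: [556.0, -203.7, 153.1]
eef_rot: [-3.142, 0.0, -3.07]
wrist_force: [0.6, -0.0, -2.0]
finger_gap: 19.2
clock: 19.15
eef_pos: [547.1, -204.3, 193.7]
eef_rot: [-3.141, 0.0, -3.07]
wrist_force: [0.4, -0.3, -2.2]
finger_gap: 19.2
clock: 19.55
eef_pos: [547.4, -204.4, 218.4]
eef_rot: [-3.141, 0.001, -3.07]
wrist_force: [0.0, 1.0, -1.1]
finger_gap: 19.5
231 191
443 249
at [ 547.1 -204.2  217.3] [ 3.141 -0.    -3.07 ] F [-0.6  0.5 -3.1] gap 19.5 t 19.65
```

View pics/c16.png

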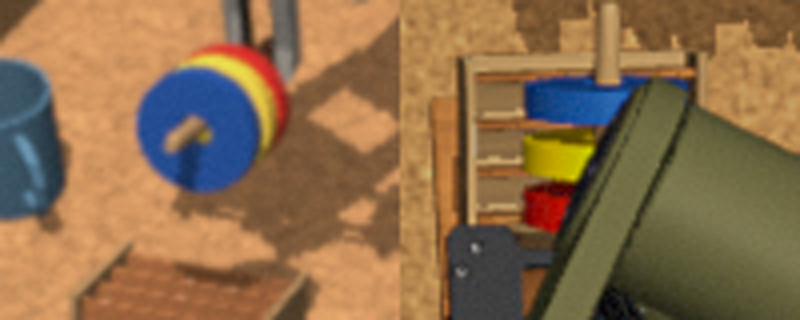

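```bash

python3 -m pendant '[[[-0.2,1,-0.5,0],[-0.6,3,-1,0],[-1.4,6,-1,0],[-2.2,9,-1,0],[-3.1,12,-1,0]]]'
python3 -m pendant '[[[-0.8,3,0,0],[-1.6,6,0,0],[-2.4,9,0,0],[-3.2,12,0,0],[-3.9,15,0,0]]]'
python3 -m pendant '[[[-0.8,3,0,0],[-1.3,5.5,0,0],[-1.8,7.5,0,0],[-2.1,8.5,0,0.03],[-2.1,8.5,0,0.1]]]'
python3 -m pendant '[[[0,0,0,0.1],[0,0,0,0.2],[0,0,0,0.3],[0,0,0,0.4],[0,0,0,0.5]]]'
python3 -m pendant '[[[0,0,0,0.1],[0,0,0,0.2],[0,0,0,0.3],[0,0,0,0.4],[0,0,0,0.5]]]'
python3 -m pendant '[[[0,0,0,0.1],[0,0,0,0.2],[0,0,0,0.3],[0,0,0,0.4],[0,0,0,0.5]]]'
python3 - <<'E'
from h import *
for n in ('scene','top'):
    c=snap(n,n[0]+'17'); np.savez('pics/'+n[0]+'17.npz',**c)
    x,y=[int(v) for v in proj(c,[610,100,210])];print(x,y);a=cv2.imread('pics/'+n[0]+'17.png')[y-50:y+50,x-60:x+60]; 
    o=a if n=='scene' else np.hstack([o,a])
cv2.imwrite('pics/c17.png',cv2.resize(o,(800,333),interpolation=cv2.INTER_CUBIC))
E
python3 plan.py 613.6 157.5 160 1.606
```

```text
clock: 20.15
eef_pos: [569.5, -80.6, 227.7]
eef_rot: [3.141, -0.0, -3.07]
wrist_force: [-0.0, -0.5, -2.5]
finger_gap: 19.6
clock: 20.65
eef_pos: [597.7, 72.0, 227.6]
eef_rot: [3.141, -0.0, -3.07]
wrist_force: [0.2, 0.6, -2.8]
finger_gap: 19.7
clock: 21.15
eef_pos: [612.3, 158.5, 227.3]
eef_rot: [3.141, -0.001, 3.113]
wrist_force: [-0.7, -0.4, -0.6]
finger_gap: 19.5
clock: 21.65
eef_pos: [612.3, 157.0, 227.5]
eef_rot: [-3.141, -0.001, 2.609]
wrist_force: [0.4, -0.7, -2.0]
finger_gap: 19.7
clock: 22.15
eef_pos: [612.3, 157.0, 227.5]
eef_rot: [-3.141, -0.0, 2.109]
wrist_force: [-0.4, -0.0, -2.7]
finger_gap: 19.8
clock: 22.65
eef_pos: [612.4, 157.0, 227.6]
eef_rot: [-3.141, -0.0, 1.609]
wrist_force: [-0.6, -0.2, -1.6]
finger_gap: 19.6
353 211
286 255
at [612.4 156.9 227.6] [-3.141 -0.     1.612] F [-1.2 -0.2 -2.6] gap 19.8 t 22.75
[5.100e-02 1.250e-01 6.756e+00 6.000e-03]
```

View pics/c17.png

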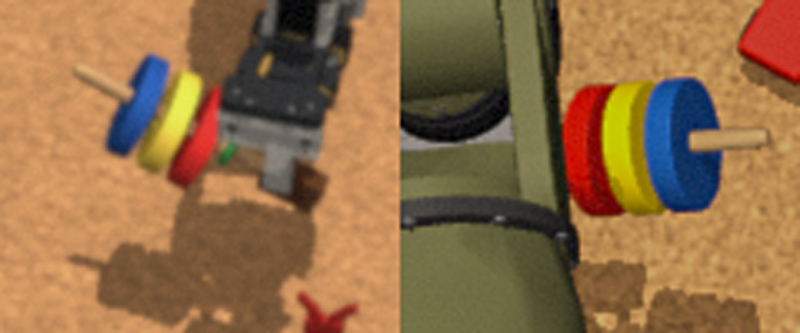

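```bash

python3 -m pendant '[[[0.05,0.1,2,0],[0.05,0.1,4,0],[0.05,0.1,6,0],[0.05,0.1,7.5,0],[0.05,0.1,8.4,0]]]'
python3 -m pendant '[[[0,0,0.2,0],[0,0,0.3,0],[0,0,0.3,0]]]'
python3 - <<'E'
from h import *
for n in ('scene','top'):
    c=snap(n,n[0]+'18'); np.savez('pics/'+n[0]+'18.npz',**c)
    x,y=[int(v) for v in proj(c,[610,130,130])];print(x,y);a=cv2.imread('pics/'+n[0]+'18.png')[y-50:y+50,x-60:x+60]; 
    o=a if n=='scene' else np.hstack([o,a])
cv2.imwrite('pics/c18.png',cv2.resize(o,(800,333),interpolation=cv2.INTER_CUBIC))
E
python3 plan.py 613.6 157.5 137 1.606
```

```text
clock: 23.25
eef_pos: [613.3, 157.0, 142.3]
eef_rot: [-3.14, 0.0, 1.615]
wrist_force: [-0.4, 0.3, -1.5]
finger_gap: 19.5
clock: 23.55
eef_pos: [614.0, 156.9, 141.4]
eef_rot: [3.14, -0.0, 1.613]
wrist_force: [0.2, -0.2, -1.9]
finger_gap: 19.6
362 238
275 263
at [614.  156.9 141.4] [ 3.14  -0.     1.613] F [ 0.  -0.1 -2.6] gap 19.6 t 23.65
[ 0.065 -0.036  0.441  0.007]
```

View pics/c18.png

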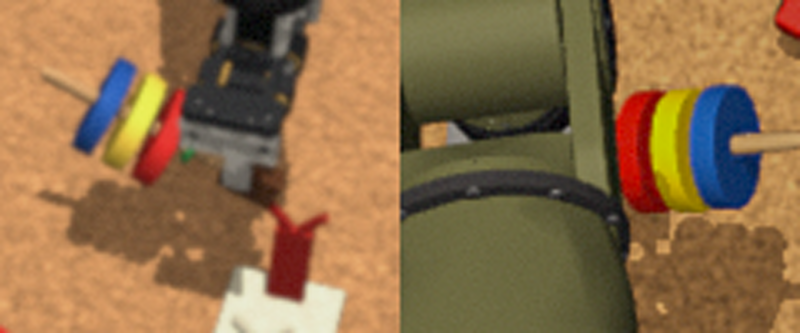

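```bash

python3 -m pendant '[[[0,0,0.2,0],[0,0,0.4,0],[0,0,0.6,0],[0,0,0.7,0],[0,0,0.8,0]]]' - 30
python3 - <<'E'
from h import *
c=snap('scene','s19'); np.savez('pics/s19.npz',**c)
x,y=[int(v) for v in proj(c,[610,130,130])];a=cv2.imread('pics/s19.png')[y-50:y+50,x-65:x+55]; 
print([np.round((proj(c,p)-[x-65,y-50])*6,0) for p in ([612.7,183,111],[612,203,92],[614,185.5,112])])
cv2.imwrite('pics/c19.png',cv2.resize(a,None,fx=6,fy=6,interpolation=cv2.INTER_CUBIC))
E
python3 plan.py 613.6 157.5 137 1.606
```

```text
clock: 24.15
eef_pos: [614.3, 156.2, 134.0]
eef_rot: [3.14, 0.001, 1.613]
wrist_force: [-2.9, -6.1, 10.1]
finger_gap: 19.4
[array([514., 368.]), array([556., 410.]), array([519., 370.])]
at [614.2 156.1 133.9] [3.140e+00 1.000e-03 1.613e+00] F [-1.9 -5.   9.6] gap 20.0 t 24.2
[ 0.14  -0.056 -0.313  0.007]
```

View pics/c19.png

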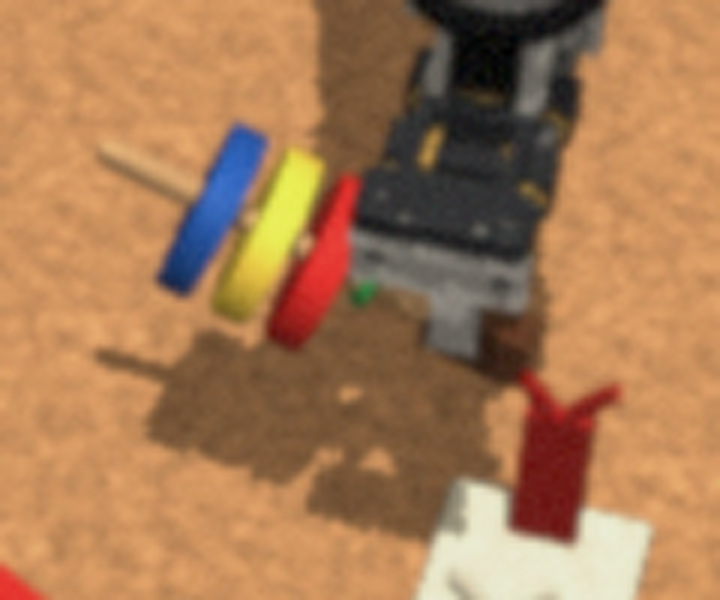

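```bash

python3 -m pendant '[[[0,0,0.1,0],[0,0,0.2,0],[0,0,0.3,0],[0,0,0.3,0]]]' - 25
python3 - <<'E'
from h import *
c=snap('scene','s20'); np.savez('pics/s20.npz',**c)
x,y=[int(v) for v in proj(c,[610,130,130])];a=cv2.imread('pics/s20.png')[y-50:y+50,x-65:x+55]; 
cv2.imwrite('pics/c20.png',cv2.resize(a,None,fx=6,fy=6,interpolation=cv2.INTER_CUBIC))
E
python3 plan.py
```

```text
clock: 24.6
eef_pos: [614.2, 155.8, 130.7]
eef_rot: [3.14, 0.001, 1.612]
wrist_force: [-2.5, -7.4, 8.2]
finger_gap: 19.7
at [614.2 155.8 130.8] [3.140e+00 1.000e-03 1.612e+00] F [-2.3 -7.2  7.3] gap 19.9 t 24.65
```

View pics/c20.png

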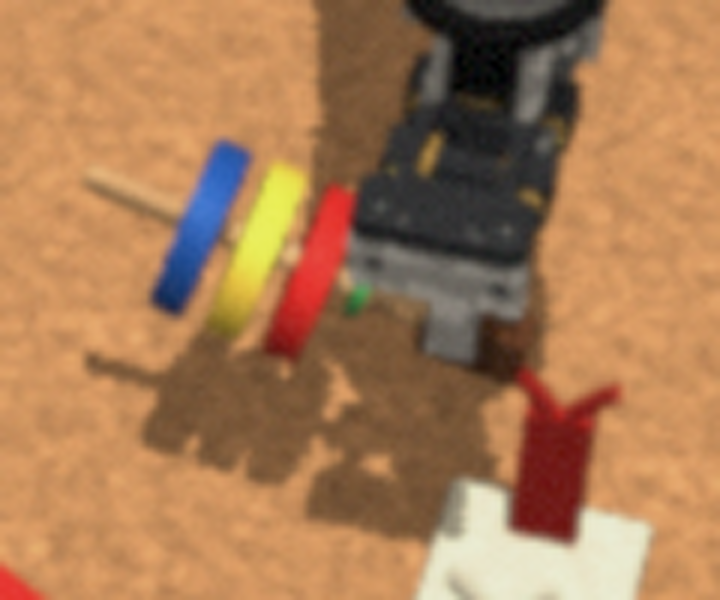

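```bash

python3 -m pendant '[[[0,0,0.1,0],[0,0,0.2,0],[0,0,0.3,0],[0,0,0.3,0]]]' - 25
cat > ang.py <<'E'
from fit import *
def ang(f,tip,col,tcp,yaw):
    S=ld(f); tcp=np.array(tcp); d=np.array([np.cos(yaw),np.sin(yaw),0]); n=np.array([-d[1],d[0],0])
    x,y=[int(v) for v in proj(S,[610,130,130])]
    P=[]
    for px in (tip,col):
        o,r=ray(S,(x-65+px[0]/6-.4,y-50+px[1]/6-.4)); P.append(o+r*(n@(tcp-o))/(n@r))
    t,c=P; print(f,'tip',np.round(t,1),'col',np.round(c,1),'ang',np.degrees(np.arctan2(t[2]-c[2],(t-c)@d)),'len',np.linalg.norm(t-c),'tcp-tip',np.degrees(np.arctan2(t[2]-tcp[2]+3,(t-tcp)@d)))
E
python3 - <<'E'
from h import *
c=snap('scene','s21'); np.savez('pics/s21.npz',**c)
x,y=[int(v) for v in proj(c,[610,130,130])];a=cv2.imread('pics/s21.png')[y-50:y+50,x-65:x+55]; 
cv2.imwrite('pics/c21.png',cv2.resize(a,None,fx=6,fy=6,interpolation=cv2.INTER_CUBIC))
from ang import ang
ang('s19',(101,150),(362,292),[614,156,134],1.612-np.pi)
ang('s20',(88,177),(356,299),[614,156,131],1.612-np.pi)
E
python3 plan.py
```

```text
clock: 25.05
eef_pos: [614.2, 155.7, 127.6]
eef_rot: [3.14, 0.001, 1.612]
wrist_force: [-1.5, -7.9, 7.1]
finger_gap: 19.6
s19 tip [620.3   2.9 186.5] col [615.7 115.8 137.6] ang 23.43211533950692 len 123.0709662614886 tcp-tip 19.92111224746378
s20 tip [620.5  -2.5 169.9] col [615.8 113.5 132.8] ang 17.71381874428425 len 121.85704007590674 tcp-tip 14.797919342108536
at [614.2 155.7 127.7] [3.140e+00 1.000e-03 1.612e+00] F [-1.5 -7.1  6.8] gap 20.0 t 25.1
```

View pics/c21.png

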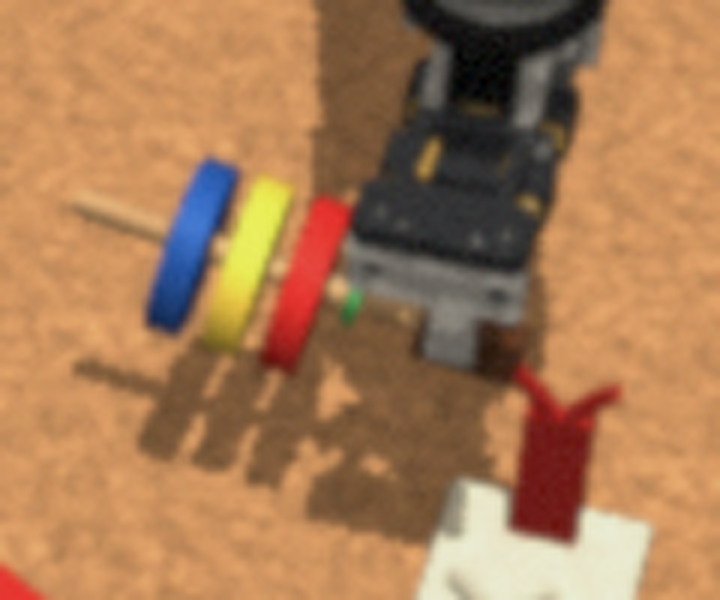

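```bash

python3 -m pendant '[[[0,0,-0.5,0],[0,0,-1.0,0],[0.3,0,-1.2,0],[0.6,0,-1.2,0],[0.8,0,-1.2,0]]]' - 60
python3 - <<'E'
from h import *
c=snap('scene','s22'); np.savez('pics/s22.npz',**c)
x,y=[int(v) for v in proj(c,[610,130,130])];a=cv2.imread('pics/s22.png')[y-50:y+50,x-65:x+55]; 
cv2.imwrite('pics/c22.png',cv2.resize(a,None,fx=6,fy=6,interpolation=cv2.INTER_CUBIC))
from ang import ang
ang('s21',(74,203),(350,306),[614,156,128],1.612-np.pi)
E
python3 plan.py
```

```text
clock: 25.6
eef_pos: [613.2, 165.3, 138.4]
eef_rot: [-3.141, -0.0, 1.613]
wrist_force: [-1.1, -0.7, -2.4]
finger_gap: 19.5
s21 tip [620.8  -8.4 153.4] col [615.8 111.2 128. ] ang 11.972822060177464 len 122.42143620504005 tcp-tip 9.805044602021034
at [613.2 165.5 138.4] [-3.141 -0.     1.613] F [ 0.3  0.3 -2.8] gap 19.2 t 25.65
```

View pics/c22.png

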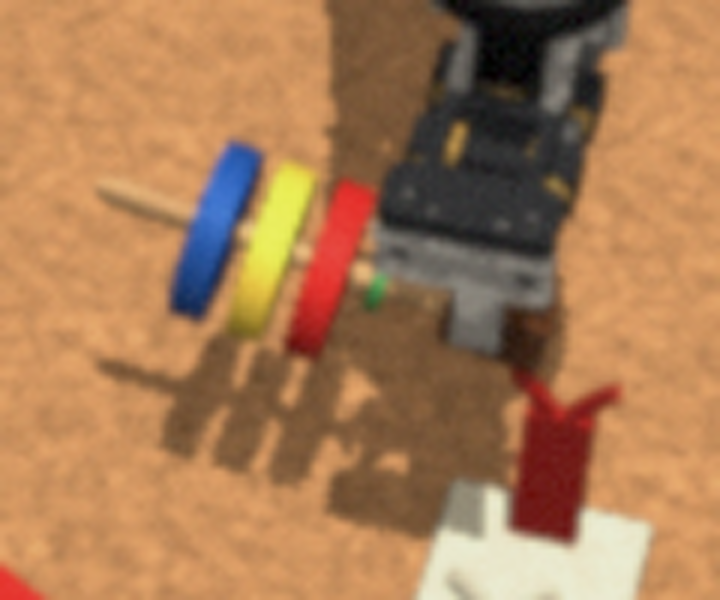

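```bash

python3 -m pendant '[[[0,0,0.4,0],[0,0,0.7,0],[0,0,0.8,0],[0,0,0.9,0],[0,0,0.9,0]]]' - 25
python3 plan.py
python3 - <<'E'
from h import *
c=snap('scene','s23'); np.savez('pics/s23.npz',**c)
x,y=[int(v) for v in proj(c,[610,130,130])];a=cv2.imread('pics/s23.png')[y-50:y+50,x-65:x+55]; 
cv2.imwrite('pics/c23.png',cv2.resize(a,None,fx=6,fy=6,interpolation=cv2.INTER_CUBIC))
E
```

```text
clock: 26.15
eef_pos: [613.3, 164.7, 129.5]
eef_rot: [-3.141, 0.0, 1.613]
wrist_force: [0.1, 0.1, -2.6]
finger_gap: 19.7
at [613.3 164.7 129.5] [-3.141  0.     1.613] F [ 0.1  0.1 -2.6] gap 19.7 t 26.15
```

View pics/c23.png

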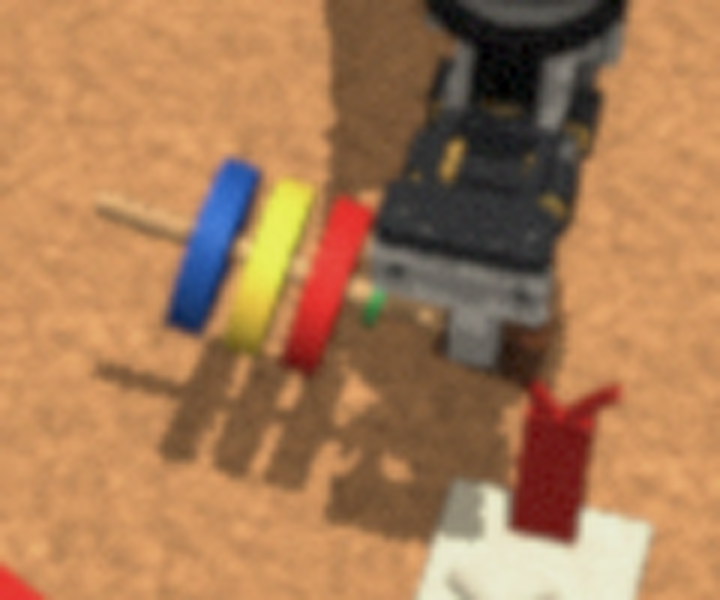

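```bash

python3 -m pendant '[[[0,0,0.1,0],[0,0,0.2,0],[0,0,0.3,0],[0,0,0.3,0]]]' - 25
python3 plan.py
python3 - <<'E'
from h import *
c=snap('scene','s24'); np.savez('pics/s24.npz',**c)
x,y=[int(v) for v in proj(c,[610,130,130])];a=cv2.imread('pics/s24.png')[y-50:y+50,x-65:x+55]; 
cv2.imwrite('pics/c24.png',cv2.resize(a,None,fx=6,fy=6,interpolation=cv2.INTER_CUBIC))
E
```

```text
clock: 26.6
eef_pos: [613.8, 164.6, 127.6]
eef_rot: [3.14, 0.0, 1.613]
wrist_force: [-0.5, -1.4, 4.4]
finger_gap: 19.9
at [613.8 164.6 127.6] [3.14  0.    1.613] F [-0.5 -1.4  4.4] gap 19.9 t 26.6
```

View pics/c24.png

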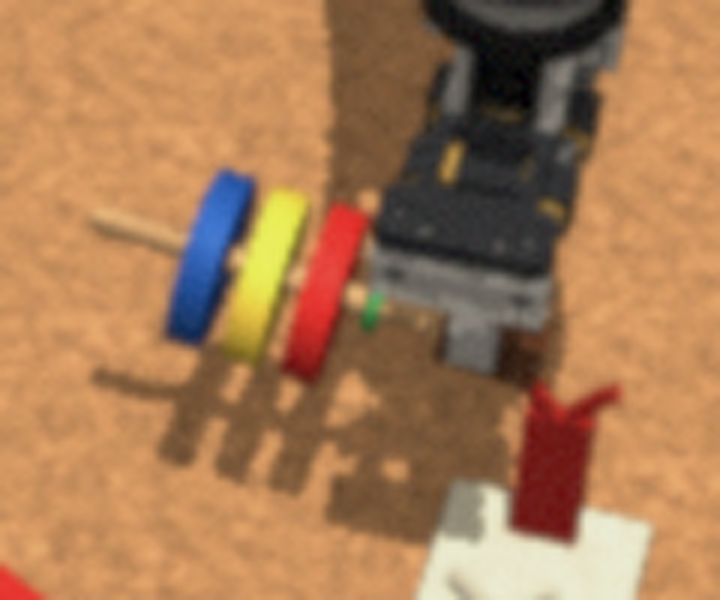

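```bash

python3 -m pendant '[[[0,0,0.1,0],[0,0,0.2,0],[0,0,0.25,0],[0,0,0.25,0]]]' - 25
python3 plan.py
python3 - <<'E'
from h import *
c=snap('scene','s25'); np.savez('pics/s25.npz',**c)
x,y=[int(v) for v in proj(c,[610,130,130])];a=cv2.imread('pics/s25.png')[y-50:y+50,x-65:x+55]; 
cv2.imwrite('pics/c25.png',cv2.resize(a,None,fx=6,fy=6,interpolation=cv2.INTER_CUBIC))
from ang import ang
ang('s24',(92,215),(370,309),[614,164.6,127.6],1.612-np.pi)
E
```

```text
clock: 27.05
eef_pos: [614.1, 164.3, 125.3]
eef_rot: [3.139, 0.0, 1.613]
wrist_force: [0.5, -5.0, 6.6]
finger_gap: 19.8
at [614.1 164.3 125.3] [3.139 0.    1.613] F [ 0.5 -5.   6.6] gap 19.8 t 27.05
s24 tip [ 6.208e+02 -4.000e-01  1.491e+02] col [615.8 119.8 129.1] ang 9.412057008213266 len 121.98618148456198 tcp-tip 8.435393222499586
```

View pics/c25.png

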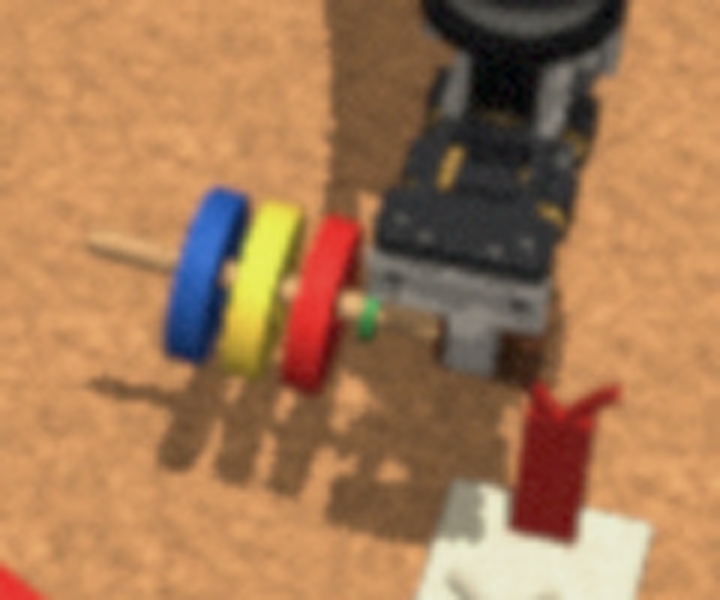

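```bash

python3 -m pendant '[[[0,0,0.1,0],[0,0,0.15,0],[0,0,0.15,0]]]' - 25
python3 plan.py
python3 - <<'E'
from h import *
c=snap('scene','s26'); np.savez('pics/s26.npz',**c)
x,y=[int(v) for v in proj(c,[610,130,130])];a=cv2.imread('pics/s26.png')[y-50:y+50,x-65:x+55]; 
cv2.imwrite('pics/c26.png',cv2.resize(a,None,fx=6,fy=6,interpolation=cv2.INTER_CUBIC))
from ang import ang
ang('s25',(90,240),(367,319),[614,164.6,127.6],1.612-np.pi)
E
```

```text
clock: 27.4
eef_pos: [614.1, 164.2, 123.9]
eef_rot: [3.139, 0.001, 1.612]
wrist_force: [0.2, -4.8, 6.8]
finger_gap: 19.6
at [614.1 164.2 123.9] [3.139e+00 1.000e-03 1.612e+00] F [ 0.2 -4.8  6.8] gap 19.6 t 27.4
s25 tip [620.8  -1.2 134.4] col [615.9 118.9 123. ] ang 5.412964302787674 len 120.74446947508103 tcp-tip 3.371301045388854
```

View pics/c26.png

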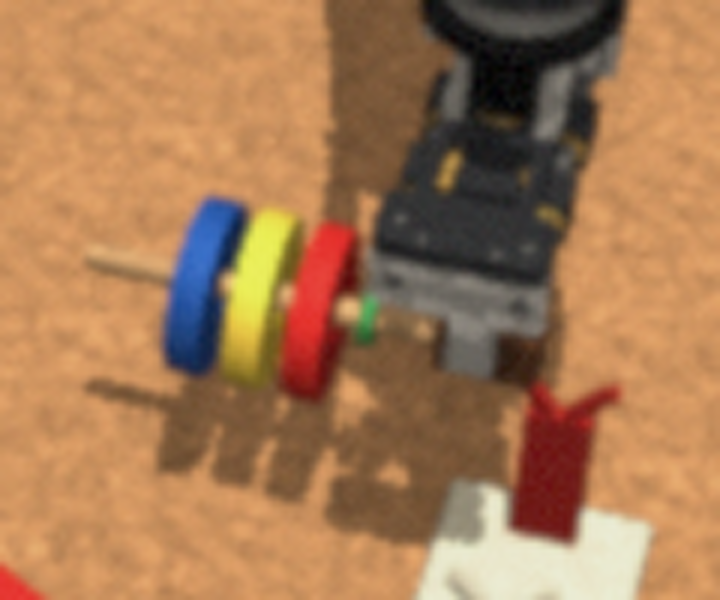

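```bash

python3 -m pendant '[[[0,0,0,0],[0,0,-0.5,0],[0,0,-2,0],[0,0,-4,0],[0,0,-6,0]]]' - 60
python3 -m pendant '[[[0,0,-2,0],[0,0.5,-3.5,-0.03],[0,1.5,-4.5,-0.1],[0,2,-4.5,-0.2],[0,2,-4.5,-0.3]]]'
python3 plan.py 585 202 230 -3.106
```

```text
clock: 27.95
eef_pos: [613.3, 164.9, 184.2]
eef_rot: [3.142, -0.0, 1.613]
wrist_force: [-1.0, 0.0, -2.2]
finger_gap: 19.6
clock: 28.45
eef_pos: [633.7, 165.8, 228.7]
eef_rot: [3.141, -0.0, 1.917]
wrist_force: [-1.2, -0.3, -2.1]
finger_gap: 19.6
at [633.7 165.8 228.7] [ 3.141 -0.     1.917] F [-1.2 -0.3 -2.1] gap 19.6 t 28.45
[ 5.063 -3.354 -0.128 -1.26 ]
```

```bash

python3 -m pendant '[[[1,-0.7,0,-0.1],[2,-1.4,0,-0.2],[3,-2,0,-0.3],[4,-2.7,0,-0.4],[5,-3.3,0,-0.5]]]'
python3 -m pendant '[[[0,0,0,-0.1],[0,0,0,-0.2],[0,0,0,-0.3],[0,0,0,-0.4],[0,0,0,-0.5]]]'
python3 -m pendant '[[[0,0,0,-0.1],[0,0,0,-0.2],[0,0,0,-0.26],[0,0,0,-0.26]]]'
python3 plan.py 585 202 160 -3.106
```

```text
clock: 28.95
eef_pos: [585.0, 202.1, 228.6]
eef_rot: [3.141, 0.0, 2.417]
wrist_force: [-0.2, -0.4, -1.7]
finger_gap: 19.7
clock: 29.45
eef_pos: [585.4, 201.8, 228.6]
eef_rot: [3.141, 0.0, 2.917]
wrist_force: [-0.6, -1.4, -2.9]
finger_gap: 19.6
clock: 29.85
eef_pos: [585.4, 201.8, 228.5]
eef_rot: [3.141, 0.0, -3.109]
wrist_force: [0.3, -0.1, -1.9]
finger_gap: 19.7
at [585.4 201.8 228.5] [ 3.141  0.    -3.109] F [ 0.3 -0.1 -1.9] gap 19.7 t 29.85
[ 4.100e-02  2.200e-02  6.847e+00 -3.000e-03]
```

```bash

python3 -m pendant '[[[0,0,2,0],[0,0,4,0],[0,0,5.5,0],[0,0,6.5,0],[0,0,6.8,0]]]'
python3 plan.py
python3 - <<'E'
from h import *
for n in ('scene','top','wrist'):
    c=snap(n,n[0]+'30'); np.savez('pics/'+n[0]+'30.npz',**c)
    if n=='wrist': continue
    x,y=[int(v) for v in proj(c,[660,203,120])];print(x,y);a=cv2.imread('pics/'+n[0]+'30.png')[y-60:y+60,x-60:x+60]; 
    o=a if n=='scene' else np.hstack([o,a])
cv2.imwrite('pics/c30.png',cv2.resize(o,(800,400),interpolation=cv2.INTER_CUBIC))
E
```

```text
clock: 30.35
eef_pos: [585.2, 201.6, 158.8]
eef_rot: [-3.141, -0.001, -3.111]
wrist_force: [0.4, -0.3, -1.8]
finger_gap: 19.3
at [585.2 201.6 158.8] [-3.141e+00 -1.000e-03 -3.111e+00] F [ 0.4 -0.3 -1.8] gap 19.3 t 30.35
386 262
243 239
```

View pics/c30.png

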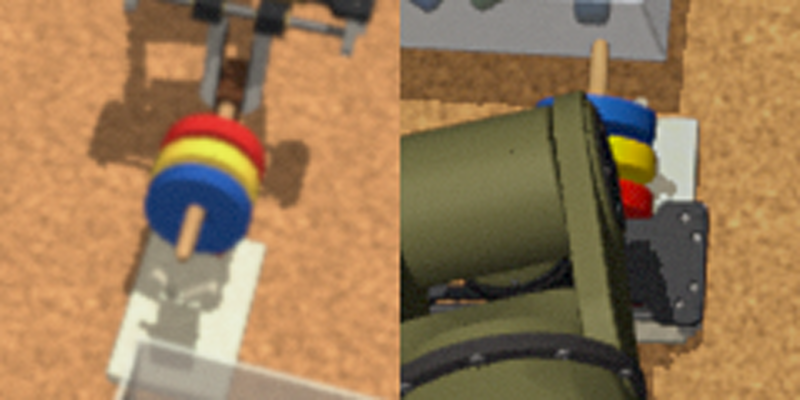

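View pics/w30.png

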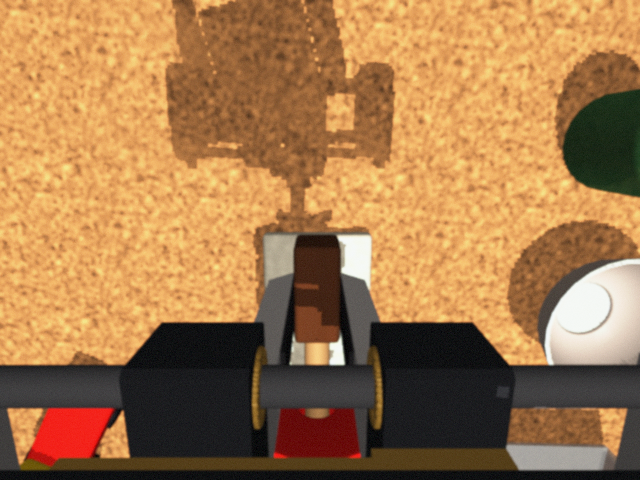

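```bash
python3 - <<'E'
from fit import *
for f,tcp,yaw,rows in (('w3',[464.6,5.2,88.9],3.005-np.pi,(325,)),('w30',[585.2,201.6,158.8],-3.111+np.pi,(342,))):
    C=ld(f); d=np.array([np.cos(yaw),np.sin(yaw),0])
    im=C['frame'][300:360,317].astype(int); print(f,[ (300+i,im[i].tolist()) for i in range(14,50,3)])
    for r in rows:
        for dz in (8,10,12):
            p=onz(C,(317,r),tcp[2]+dz); print(dz,(p-tcp)@d, (p-tcp)@np.array([-d[1],d[0],0]))
# scene: tip
S=ld('s30'); x,y=386,262
tcp=np.array([585.2,201.6,158.8]); yaw=-3.111+np.pi; d=np.array([np.cos(yaw),np.sin(yaw),0]); n=np.array([-d[1],d[0],0])
k=400/120
px=(x-60+186/k-.4,y-60+253/k-.4); o,r=ray(S,px); t=o+r*(n@(tcp-o))/(n@r); print('tip',t,(t-tcp)@d)
T=ld('t30'); x,y=243,239
for z in (155,160,165): p=onz(T,(x-60+(600-400)/k-.4,y-60+41/k-.4),z); print('top tip',p,(p-tcp)@d,(p-tcp)@n)
E
```

```text
w3 [(314, [68, 39, 20]), (317, [67, 36, 16]), (320, [67, 37, 21]), (323, [77, 41, 24]), (326, [198, 140, 85]), (329, [250, 221, 144]), (332, [250, 221, 145]), (335, [250, 221, 144]), (338, [250, 217, 141]), (341, [250, 221, 147]), (344, [250, 218, 142]), (347, [250, 222, 147])]
8 9.72681326409786 0.7338420109131996
10 8.743335140445748 0.7325700923036088
12 7.759857016793693 0.7312981736940296
w30 [(314, [125, 68, 38]), (317, [123, 64, 36]), (320, [122, 63, 34]), (323, [121, 63, 32]), (326, [120, 60, 30]), (329, [123, 65, 38]), (332, [121, 64, 34]), (335, [126, 64, 36]), (338, [111, 59, 31]), (341, [125, 73, 41]), (344, [243, 200, 126]), (347, [245, 207, 128])]
8 19.790770911649258 0.6801116849728349
10 18.711818999523878 0.6789394922649904
12 17.632867087398612 0.6777672995571422
tip [722.87108157 205.81303813 132.80662703] 137.7355306002174
top tip [755.22068093 207.87133404 155.        ] 170.13295189349031 1.0678270705985722
top tip [753.51754846 206.88765991 160.        ] 168.40052784736068 0.1367084329404431
top tip [751.814416   205.90398578 165.        ] 166.66810380123079 -0.794410204717679
```

```bash

python3 plan.py 581.5 201.9 107 -3.106
python3 -m pendant '[[[0.37,0,1,0],[0.37,0,2,0],[0.37,0,3.2,0],[0.37,0,4.2,0],[0.37,0.02,4.9,0]]]'
python3 -m pendant '[[[0,0,0.2,0],[0,0,0.2,0],[0,0,0.2,0]]]'
python3 plan.py 581.5 201.9 102 -3.106
python3 - <<'E'
from h import *
for n in ('scene','top','wrist'):
    c=snap(n,n[0]+'31'); np.savez('pics/'+n[0]+'31.npz',**c)
    if n=='wrist': continue
    x,y=[int(v) for v in proj(c,[660,203,120])];a=cv2.imread('pics/'+n[0]+'31.png')[y-60:y+60,x-60:x+60]; 
    o=a if n=='scene' else np.hstack([o,a])
cv2.imwrite('pics/c31.png',cv2.resize(o,(800,400),interpolation=cv2.INTER_CUBIC))
E
```

```text
at [585.7 201.8 160.3] [ 3.141e+00  1.000e-03 -3.111e+00] F [ 0.9  0.7 -2. ] gap 19.7 t 30.5
[ 4.270e-01  2.700e-02  5.327e+00 -5.000e-03]
clock: 31.0
eef_pos: [581.4, 201.6, 109.1]
eef_rot: [-3.141, -0.001, -3.11]
wrist_force: [0.5, -0.5, -3.2]
finger_gap: 19.6
clock: 31.3
eef_pos: [582.0, 201.8, 109.1]
eef_rot: [3.141, 0.001, -3.11]
wrist_force: [-0.4, 0.2, -1.9]
finger_gap: 19.6
at [582.  201.8 109.1] [ 3.141e+00  1.000e-03 -3.110e+00] F [-0.4  0.2 -1.9] gap 19.6 t 31.3
[ 0.052  0.011  0.705 -0.004]
```

View pics/c31.png

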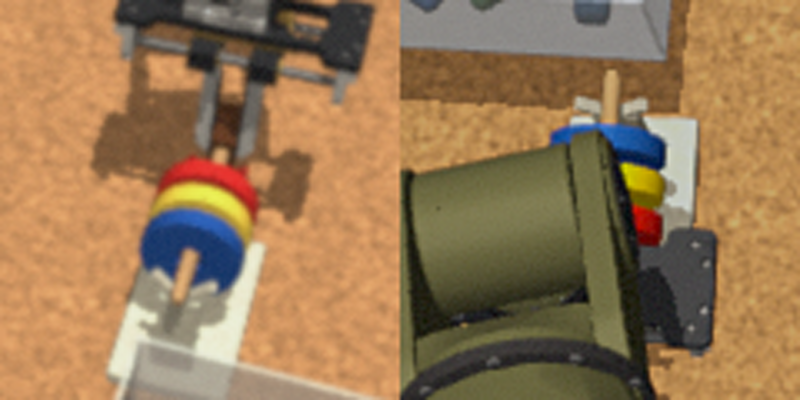

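View pics/w31.png

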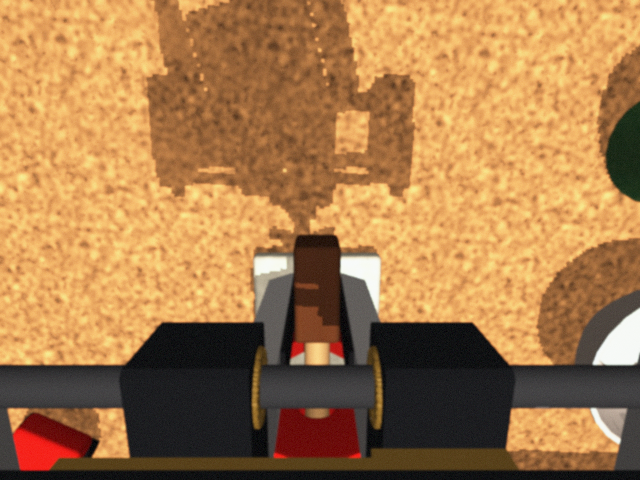

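```bash
python3 - <<'E'
from fit import *
C=ld('w31'); tcp=np.array([582,201.8,109.1])
a=cv2.cvtColor(C['frame'],cv2.COLOR_RGB2BGR)[320:370,270:370]; cv2.imwrite('pics/w31c.png',cv2.resize(a,None,fx=8,fy=8,interpolation=cv2.INTER_CUBIC))
print('grip front',onz(C,(317,342.5),119)-tcp,'arm back edge',onz(C,(297,343),111)-tcp,onz(C,(340,343),111)-tcp)
E
```

```text
grip front [18.06528503  1.15238735  9.9       ] arm back edge [22.93598355 -8.02524406  1.9       ] [22.33324262 12.02568424  1.9       ]
```

View pics/w31c.png

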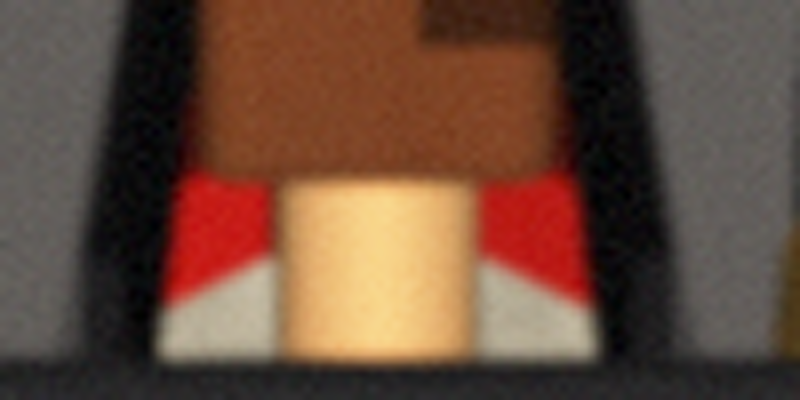

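```bash
python3 - <<'E'
from fit import *
C=ld('w31')
for px in ((291.5,357),(301,353.5),(341.5,357),(331,353.5)):
    for z in (97,101,105): print(px,z,np.round(onz(C,px,z),1))
E
```

```text
(291.5, 357) 97 [620.5 190.6  97. ]
(291.5, 357) 101 [618.2 190.8 101. ]
(291.5, 357) 105 [615.8 191.  105. ]
(301, 353.5) 97 [618.4 195.4  97. ]
(301, 353.5) 101 [616.1 195.5 101. ]
(301, 353.5) 105 [613.8 195.6 105. ]
(341.5, 357) 97 [619.8 216.1  97. ]
(341.5, 357) 101 [617.4 215.7 101. ]
(341.5, 357) 105 [615.1 215.4 105. ]
(331, 353.5) 97 [617.9 210.6  97. ]
(331, 353.5) 101 [615.6 210.4 101. ]
(331, 353.5) 105 [613.3 210.2 105. ]
```

```bash

python3 -m pendant '[[[0,0.02,0.2,0],[0,0.02,0.4,0],[0,0.02,0.55,0],[0,0.02,0.65,0],[0,0.02,0.65,0]]]'
python3 plan.py
python3 -m pendant '[[[0,0,0.1,0],[0,0,0.2,0],[0,0,0.2,0]]]'
python3 plan.py
```

```text
clock: 31.95
eef_pos: [581.7, 202.0, 101.9]
eef_rot: [-3.141, -0.0, -3.11]
wrist_force: [0.3, -0.5, -1.8]
finger_gap: 19.4
at [581.7 202.  101.9] [-3.141 -0.    -3.11 ] F [ 0.3 -0.5 -1.8] gap 19.4 t 31.95
clock: 32.25
eef_pos: [581.8, 201.9, 100.2]
eef_rot: [-3.142, 0.0, -3.11]
wrist_force: [0.1, -0.6, -1.0]
finger_gap: 19.5
at [581.8 201.9 100.2] [-3.142  0.    -3.11 ] F [ 0.1 -0.6 -1. ] gap 19.5 t 32.25
```

```bash

python3 -m pendant '[[[0,0,0.1,0],[0,0,0.1,0]]]'
python3 -m pendant '[[[0,0,0.1,0],[0,0,0.1,0]]]'
python3 - <<'E'
from h import *
for n in ('scene','top','wrist'):
    c=snap(n,n[0]+'32'); np.savez('pics/'+n[0]+'32.npz',**c)
    if n=='wrist': continue
    x,y=[int(v) for v in proj(c,[660,203,120])];a=cv2.imread('pics/'+n[0]+'32.png')[y-60:y+60,x-60:x+60]; 
    o=a if n=='scene' else np.hstack([o,a])
cv2.imwrite('pics/c32.png',cv2.resize(o,(800,400),interpolation=cv2.INTER_CUBIC))
E
```

```text
clock: 32.45
eef_pos: [582.0, 201.9, 99.8]
eef_rot: [3.142, 0.001, -3.111]
wrist_force: [-2.9, -2.1, 4.1]
finger_gap: 19.5
clock: 32.65
eef_pos: [582.1, 201.9, 99.5]
eef_rot: [3.142, 0.001, -3.11]
wrist_force: [-6.7, -3.0, 11.7]
finger_gap: 19.7
```

View pics/c32.png

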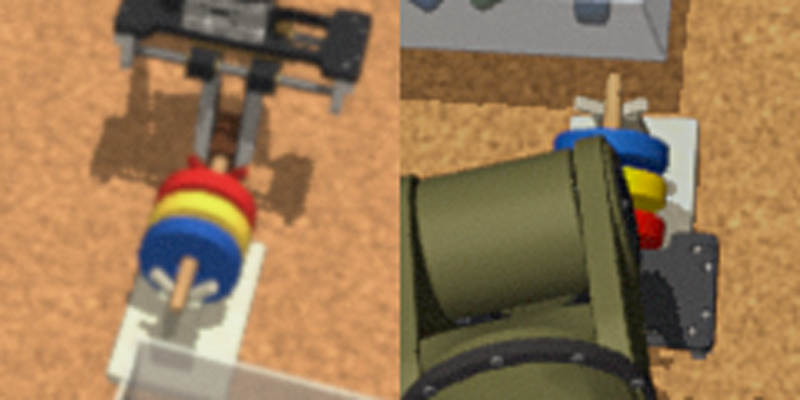

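```bash

python3 -m pendant '[[[0,0,-0.1,0],[0,0,-0.1,0]]]' - 20
python3 -m pendant '[[[0,0,0,0],[0,0,0,0]]]' - 8
python3 -m pendant '[[[0,0,0,0],[0,0,0,0],[0,0,0,0]]]' - 3
python3 - <<'E'
from h import *
for n in ('scene','top'):
    c=snap(n,n[0]+'33'); np.savez('pics/'+n[0]+'33.npz',**c)
    x,y=[int(v) for v in proj(c,[660,203,120])];a=cv2.imread('pics/'+n[0]+'33.png')[y-60:y+60,x-60:x+60]; 
    o=a if n=='scene' else np.hstack([o,a])
cv2.imwrite('pics/c33.png',cv2.resize(o,(800,400),interpolation=cv2.INTER_CUBIC))
E
```

```text
clock: 33.0
eef_pos: [582.0, 201.9, 99.6]
eef_rot: [3.142, 0.001, -3.11]
wrist_force: [-1.5, -2.8, 4.8]
finger_gap: 19.7
clock: 33.2
eef_pos: [582.0, 201.9, 99.5]
eef_rot: [-3.142, 0.001, -3.11]
wrist_force: [-0.7, -1.8, 5.1]
finger_gap: 19.9
clock: 33.5
eef_pos: [582.0, 202.0, 99.2]
eef_rot: [3.142, 0.001, -3.11]
wrist_force: [1.1, -1.8, 3.4]
finger_gap: 20.0
```

View pics/c33.png

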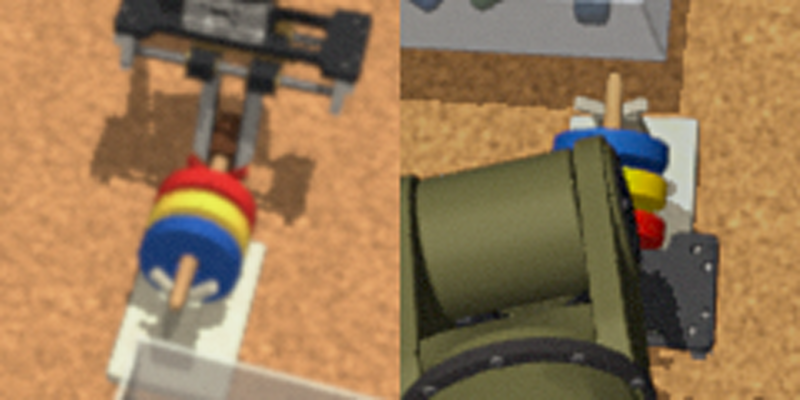

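```bash

python3 -m pendant '[[[0,0,0,0],[0,0,0,0],[0,0,0,0],[0,0,0,0],[0,0,0,0]]]' -0.3 3
python3 - <<'E'
from h import *
for n in ('scene','top','wrist'):
    c=snap(n,n[0]+'34'); np.savez('pics/'+n[0]+'34.npz',**c)
    if n=='wrist': continue
    x,y=[int(v) for v in proj(c,[660,203,120])];a=cv2.imread('pics/'+n[0]+'34.png')[y-60:y+60,x-60:x+60]; 
    o=a if n=='scene' else np.hstack([o,a])
cv2.imwrite('pics/c34.png',cv2.resize(o,(800,400),interpolation=cv2.INTER_CUBIC))
E
```

```text
clock: 34.1
eef_pos: [581.7, 202.0, 99.0]
eef_rot: [-3.142, -0.0, -3.11]
wrist_force: [0.7, -0.7, -0.1]
finger_gap: 32.8
```

View pics/c34.png

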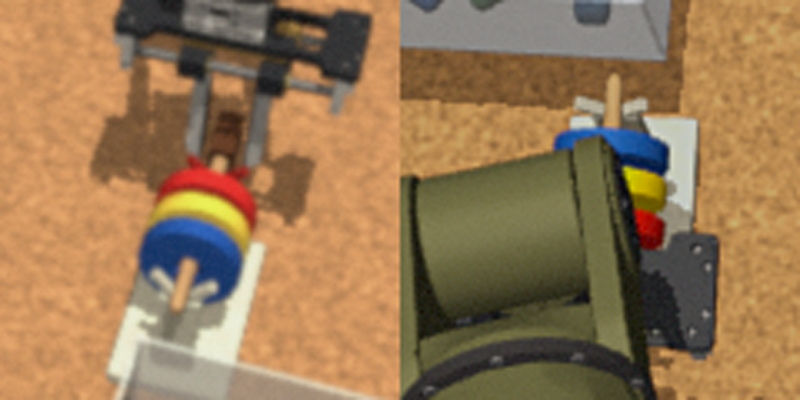

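View pics/w34.png

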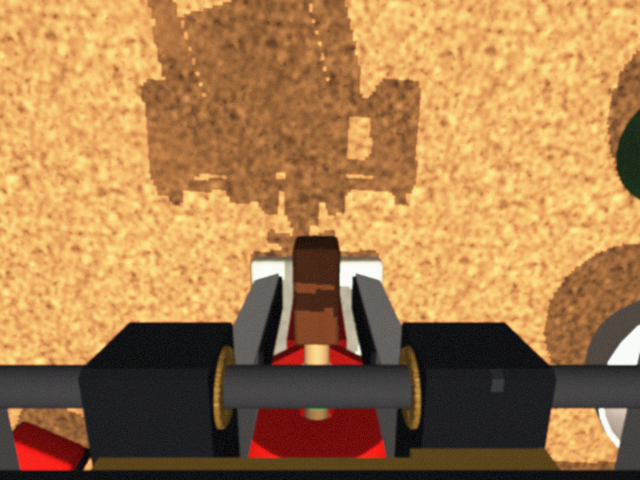

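```bash

python3 -m pendant '[[[0,0,-0.5,0],[0,0,-1.5,0],[0,0,-3,0],[0,0,-5,0],[0,0,-8,0]]]' 0
python3 -m pendant '[[[2,0,-4,0],[5,0,-8,0],[9,0,-10,0],[13,0,-10,0],[16,0,-10,0]]]'
python3 -m pendant '[[[3,0,0,0],[6,0,0,0],[7,0,0,0],[7,0,0,0]]]'
python3 - <<'E'
from h import *
for n in ('scene','top'):
    c=snap(n,n[0]+'35'); np.savez('pics/'+n[0]+'35.npz',**c)
    x,y=[int(v) for v in proj(c,[660,203,100])];print(x,y);a=cv2.imread('pics/'+n[0]+'35.png')[y-60:y+60,x-60:x+60]; 
    o=a if n=='scene' else np.hstack([o,a])
cv2.imwrite('pics/c35.png',cv2.resize(o,(800,400),interpolation=cv2.INTER_CUBIC))
E
```

```text
clock: 34.75
eef_pos: [581.4, 201.9, 180.2]
eef_rot: [-3.141, -0.001, -3.11]
wrist_force: [0.7, 0.8, 0.8]
finger_gap: 46.9
clock: 35.25
eef_pos: [420.0, 196.8, 281.1]
eef_rot: [3.141, 0.003, -3.11]
wrist_force: [0.5, 0.4, 0.2]
finger_gap: 46.6
clock: 35.65
eef_pos: [351.6, 194.9, 280.5]
eef_rot: [3.141, 0.002, -3.11]
wrist_force: [0.4, -0.2, -0.1]
finger_gap: 47.2
385 267
244 241
```

View pics/c35.png

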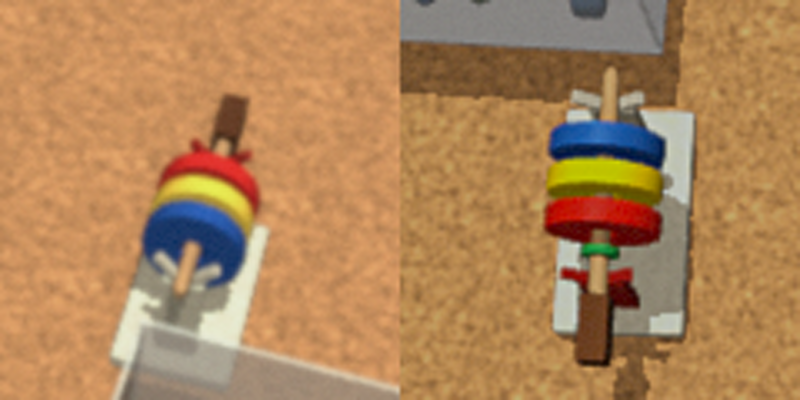

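View pics/t35.png

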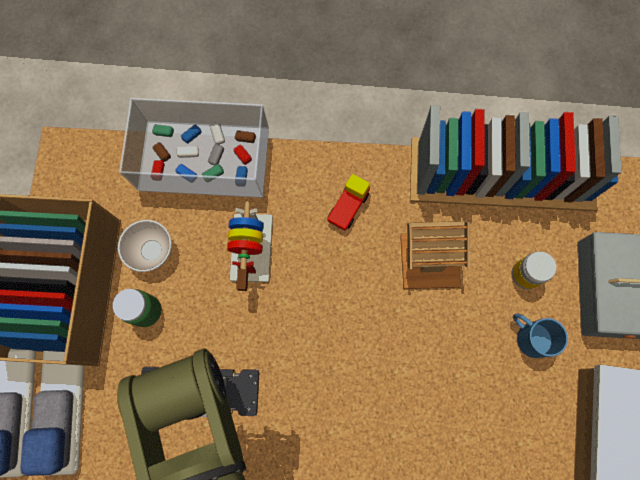

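```bash
python3 - <<'E'
from fit import *
T=ld('t35');S=ld('s35'); k=400/120
a=cv2.imread('pics/t35.png')[241-60:241+60,244-40:244+40]; cv2.imwrite('pics/t35c.png',cv2.resize(a,None,fx=6.6,fy=6.6,interpolation=cv2.INTER_CUBIC)[:600*2])
b=cv2.imread('pics/s35.png')[267-60:267+40,385-60:385+60]; cv2.imwrite('pics/s35c.png',cv2.resize(b,None,fx=6,fy=6,interpolation=cv2.INTER_CUBIC))
ft=lambda x,y:(244-60+(x-400)/k-.4,241-60+y/k-.4)
for n,p,z in (('tip',(610.5,69),100),('shaft at white',(609.5,115),104),('collar',(600,250),108),('grip front',(596.5,295),113),('grip back',(591,360),113),('neck',(598.5,275),104)): print(n,np.round(onz(T,ft(*p),z),1))
E
```

```text
tip [750.5 207.3 100. ]
shaft at white [717.9 204.3 104. ]
collar [626.8 201.2 108. ]
grip front [596.5 199.8 113. ]
grip back [554.9 199.3 113. ]
neck [611.3 201.4 104. ]
```

View pics/t35c.png

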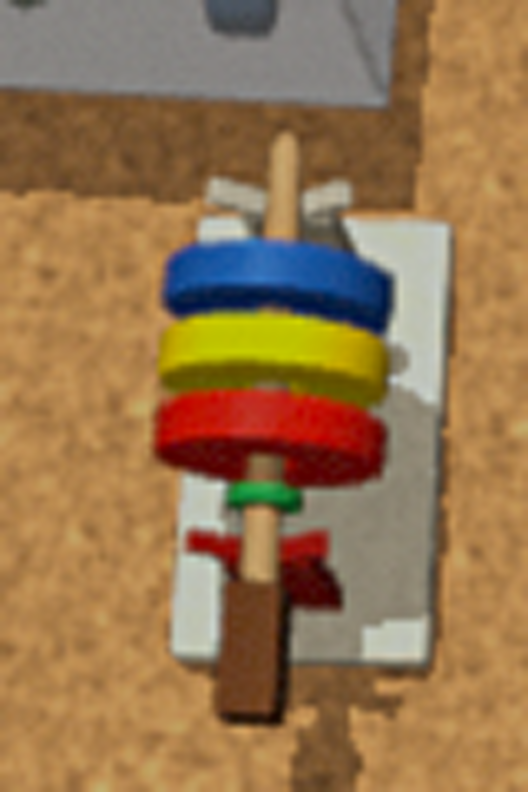

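View pics/s35c.png

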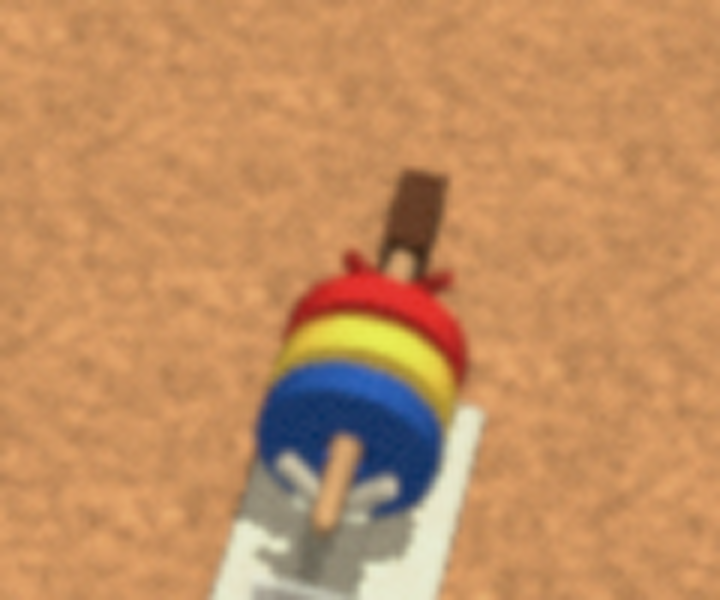

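```bash

python3 -m pendant '[[[0,0,0,0],[0,0,0,0],[0,0,0,0],[0,0,0,0],[0,0,0,0]]]'
python3 - <<'E'
from h import *
from fit import ld
c=cams.camera('top'); d=np.abs(c['frame'].astype(int)-ld('t35')['frame'])[181:301,184:304].max(); print('diff',d)
a=ld('top0')['frame'].astype(int); D=np.abs(a-c['frame']).max(2)
for n,(u,v) in dict(mug=(540,338),tin=(534,270),jar=(139,309),truck=(347,204),bowl=(139,243)).items(): print(n,D[v-25:v+25,u-25:u+25].mean())
print(manip.sign_off())
E
```

```text
clock: 36.25
eef_pos: [352.0, 194.8, 279.0]
eef_rot: [-3.141, -0.0, -3.111]
wrist_force: [1.0, -0.5, -0.4]
finger_gap: 46.8
diff 52
mug 4.8452
tin 4.4664
jar 4.7724
truck 5.0364
bowl 4.4468
the job is handed in; nothing more can be done
None
```

I threaded the rod through all three rings, lifted them off the rack together, and laid the rod in both notches of the display stand. I then let go and handed the job in at about 36 s of the 72 s allowed. No verdict is reported, so this rests on my own checks.

**How it went:** The tool cannot tilt, so I tipped the rod about 21° up by pressing its shaft on the red post. I threaded red, yellow and blue, shifting sideways between rings, and lifted all three clear. I levelled the rod again by pressing its tail on the top of the red post's notch arm, then set it down.

**Checks in the last overhead picture:**
- **Grip position:** the grip's centre is about 35 mm on the robot's side of the red post, where 35 mm is ideal.
- **Level and alignment:** the tip is about 174 mm ahead of the grip, which is what a level rod gives. The rod's heading is about 0.045 rad against about 0.035 for the stand, and the rod sits at the centre of both notches.
- **Rings:** all three hang between the posts, ahead of the green collar.
- **Bystanders:** the picture around each one barely changed from the start, so none has visibly moved.

**Checks that disagreed or were weak:**
- **Slip in the fingers:** the levelling step slid the rod forward by an uncertain amount. Estimates ranged from about 3 to 10 mm. I re-measured where the grip sat before setting it down.
- **One bad reading:** a side-camera estimate of the tip, taken over the stand before lowering, disagreed with the overhead camera by about 30 mm. I discarded it because that view was poorly conditioned.
- **At rest:** the last comparison of two overhead pictures showed a peak pixel difference of 52. I put that down to image noise and did not look further, so it does not prove the rings were still.

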